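# Stir the fired beads in the tub with the paddle

## Task

Draw the stirring paddle out of its leaning stand, feel gently with its foot for the bottom in the middle of the tub, and, keeping the foot just above the bottom, stir the clay beads at least three full rounds anticlockwise (seen from above), well out from the middle, and on until large and small beads both lie on both sides of the tub (the half with the pouring lip and the half away from it). Then let go of the paddle so that it is left standing in the tub, leaning on the rim. Touch the beads with the paddle only, spill none, do not press hard on the tub, and leave the jar, the tile and the cup where they are.

Things in the scene. Friction and masses are not known exactly. Their poses are not given: they have to be found in the camera images.
- tub_floor (a point): Centre of the inner floor of a round white stoneware tub, open at the top, fixed to the table. Floor 10 mm above the table, rim 95 mm above the floor, inner radius 82 mm at the floor and 85 mm at the rim, wall 6 mm, outer radius 91 mm. A small pouring lip stands out 19 mm from the rim: it marks the frame's x axis; z up. The tub's middle line is its y axis: the lip side has x > 0.
- paddle: Stirring paddle: a straight flat stick of 22 x 12 x 220 mm, 70 to 120 g, wood with a steel-shod lowest 60 mm (centre of mass 82 mm from the foot). Origin at the middle of its foot end, z along the stick towards its free top end, x across the 22 mm width, y across the 12 mm thickness. At the start it leans in the stand, its top tilted 0.5 rad from vertical.
- paddle_foot (a point): Middle of the paddle's foot end (the steel end), axes as the paddle's.
- paddle_grip (a point): Point to grip, on the paddle's centre line 180 mm from the foot and 40 mm below the top end; axes as the paddle's (pinch across y, the 12 mm thickness, with the gripper along the stick).
- stand: Fixed wooden stand, base 110 x 80 x 14 mm, origin under its centre, carrying a slanted square tube (90 mm deep, inside 26 x 16 mm, outside 42 x 32 mm, mouth about 115 mm above the table at its highest) that leans 0.5 rad from vertical towards the stand's -x side. The paddle is drawn out along the tube's slanted axis, at least 95 mm.
- tub: The same tub as a whole; origin under its centre on the table, 10 mm below the inner floor, same axes as tub_floor. Hard and rigid. At the start the beads leave a free strip about 33 mm wide along its y axis. A large bead needs 26 mm between the paddle and the wall: pinched there it can jam and swing the paddle round in the grip.
- jar_mid (a point): Bystander: white jar with a black cap, 64 mm wide, 85 mm high; point at its centre.
- tile_mid (a point): Bystander: clay relief tile with dimples, 100 x 130 x 14 mm, lying flat; point at its centre.
- cup_mid (a point): Bystander: orange plastic cup, 80 mm wide, 80 mm high; point at its centre.
- large0: Large clay bead, a drum 26 mm across and 22 mm high, 23 to 32 g; starts in the lip side's half of the tub, standing on the floor, with the others of its size; loose, of plain fired clay. Origin at its centre, z along its hole.
- large1: Large clay bead, a drum 26 mm across and 22 mm high, 23 to 32 g; starts in the lip side's half of the tub, standing on the floor, with the others of its size; loose, of plain fired clay. Origin at its centre, z along its hole.
- large2: Large clay bead, a drum 26 mm across and 22 mm high, 23 to 32 g; starts in the lip side's half of the tub, standing on the floor, with the others of its size; loose, of plain fired clay. Origin at its centre, z along its hole.
- large3: Large clay bead, a drum 26 mm across and 22 mm high, 23 to 32 g; starts in the lip side's half of the tub, standing on the floor, with the others of its size; loose, of plain fired clay. Origin at its centre, z along its hole.
- small0: Small clay bead, a drum 18 mm across and 16 mm high, 10 to 14 g; starts in the half away from the lip, standing on the floor, with the others of its size; loose, of plain fired clay. Origin at its centre, z along its hole.
- small1: Small clay bead, a drum 18 mm across and 16 mm high, 10 to 14 g; starts in the half away from the lip, standing on the floor, with the others of its size; loose, of plain fired clay. Origin at its centre, z along its hole.
- small2: Small clay bead, a drum 18 mm across and 16 mm high, 10 to 14 g; starts in the half away from the lip, standing on the floor, with the others of its size; loose, of plain fired clay. Origin at its centre, z along its hole.
- small3: Small clay bead, a drum 18 mm across and 16 mm high, 10 to 14 g; starts in the half away from the lip, standing on the floor, with the others of its size; loose, of plain fired clay. Origin at its centre, z along its hole.
- small4: Small clay bead, a drum 18 mm across and 16 mm high, 10 to 14 g; starts in the half away from the lip, standing on the floor, with the others of its size; loose, of plain fired clay. Origin at its centre, z along its hole.

How it is judged:
By the outcome, as a careful person would: the job done as asked, in the order asked, and still so for the second after the job is handed in, with the robot touching nothing.
It also fails if it takes over 72 s, if anything falls off the work surface, if the arm or the gripper's body presses on something with over 40 N, if the wrist force passes 120 N, or if a joint passes its speed limit or range.

## Robot

A 6-joint arm with a two-finger parallel gripper is mounted at the origin on the work surface. World frame = base frame: x ahead of the robot, y to its left, z up, the work surface at z = 0. Lengths are in m, angles in rad, forces in N, time in s.
With the tool pointing down it reaches from about 0.275 to 0.85 m from the base axis. Payload 5.2 kg.
Tool frame: the origin (TCP) lies on the front face of the gripper's body, between the roots of the fingers; the fingertips stand 73 mm ahead of it and the grasp point (between the pads) lies 54 mm ahead of it; z points along the fingers, y is the direction in which the jaws open and shut (so a half turn about z gives the same grasp; the last joint's range is limited). The gripper opens to 85 mm and grips with 20 to 120 N. Pads are 22 mm wide; open, the fingers measure 114 mm over their backs; the gripper's body (76 mm by 85 mm) begins 54 mm behind the grasp point. The pads swing forward as they close: fully open they stand 13 mm farther back than shut.
Start: joints at [-1.377, 0.259, 1.535, -0, 1.348, -0.203], TCP at [0.213, -0.507, 0.304] pointing down, gripper open.
Joint ranges: [-3.14, 3.14], [-0.91, 2.08], [0.19, 2.58], [-1.22, 4.36], [0.22, 2.71], [-3.12, 3.12]. Speed limits (rad/s): [2.57, 2.57, 3.14, 3.14, 3.14, 3.14].

## Interface

Orientations are given as a rotation vector (axis times angle).
In Python, from plant import arm gives the robot as it stands.
- The arm moves only by the tool drive_tool, never from a script. Its argument "moves" is a list of rows, each an object of numbers: "dx", "dy", "dz": the shift along the tool's x, y, z in m; "turn": the turn about the tool's z in rad; "gripper": the closure in counts, from 0 (fully open) to 255 (shut). A call has 1 to 12 rows; each row is the pose to reach, as a shift and turn from the pose commanded when the call began, along the tool's axes at that moment; what a row does not reach only later rows make up. A row lasts 1/10 s, in which the tool goes at most 50 mm and 8.59 degrees, less where a joint would pass 70% of its speed; a pose out of reach is approached as far as the arm can. A call with a gripper value outside its range is refused whole. The fingers move at their own pace and stop on an object; "newtons" is the grip in N (left out, the last holds). Time passes only in rows, so rows that repeat a pose let the fingers close. It gives the time, the measured TCP pose, the force and the opening at its end, in the units of the state.
- arm.read_state(): the state, without advancing time (a new reading comes with each control period).
- arm.read_camera(name): name is "side" or "top"; returns a dict with "image" (480x640x3 uint8, blue, green, red), "K" (3x3 intrinsics, pixels), "k1" (the pictures are not rectified: a ray, as slopes to the right and down, at radius r is drawn at 1 + k1 r^2 times it, then the intrinsics apply), "R" (3x3) and "t" (3): a world point X has camera coordinates R X + t. Camera axes: x right, y down, z forward; pixel columns grow to the right and rows downward; lengths in m; the calibration is good to about 2 mm. A picture is of the moment at which its call begins. There is no depth.
- arm.sign_off(): hands the job in, once; it reports no verdict.
The state is a dict: "clock": time; "qpos": joint angles; "qvel": joint speeds; "joint_efforts": joint torques, N m; "ee_pos": TCP position; "orientation": TCP orientation; "force": force on the tool from outside, world axes, zero at the start; "wrist_torque": the same for the moment, N m; "width": opening from 0.0 (shut) to 1.0 (fully open).
Only numpy, scipy, OpenCV 4.12 (cv2) and the standard library are available. Lean on these libraries where they do the work, as an engineer would, in place of code of your own. Each camera call takes 0.05 s, during which the arm holds its last target. There are 200 camera calls.

## Working session

There is one attempt and no reset: what is moved stays moved. The work goes in short steps, Python scripts to look and compute and a tool call to move; the robot and the scene stay as the last step left them, time stands still between calls to the robot, and variables do not carry over. Pictures are saved under pics/ and viewed, about 8 in all and at most 12, crops included, and the job is handed in when it is done.

Besides the shell and the picture viewer there is one more tool, called after ">>>" as name(argument=value, ...), one argument or row to a line, values as JSON. drive_tool: Moves the arm, as the interface text tells. Its arguments: {"type":"object","properties":{"moves":{"type":"array","items":{"type":"object","properties":{"dx":{"type":"number"},"dy":{"type":"number"},"dz":{"type":"number"},"turn":{"type":"number"},"gripper":{"type":"number"}}}},"newtons":{"type":"number"}},"required":["moves"]}

```bash
mkdir -p pics; ls
cat > h.py <<'E'
import numpy as np, cv2
from plant import arm
from scipy.spatial.transform import Rotation as Ro
def cam(n,f=None):
    c=arm.read_camera(n)
    if f: cv2.imwrite('pics/'+f,c['image'])
    return c
def dist(c): return np.array([c['k1'],0,0,0.])
def ray(c,uv):
    p=cv2.undistortPoints(np.array(uv,float).reshape(-1,1,2),c['K'],dist(c)).reshape(-1,2)
    d=np.c_[p,np.ones(len(p))]@c['R']
    return -c['R'].T@c['t'],d
def onz(c,uv,z):
    o,d=ray(c,uv); return o+d*((z-o[2])/d[:,2])[:,None]
def proj(c,X):
    return cv2.projectPoints(np.array(X,float).reshape(-1,1,3),cv2.Rodrigues(c['R'])[0],c['t'],c['K'],dist(c))[0].reshape(-1,2)
def tri(c1,u1,c2,u2):
    o1,d1=ray(c1,u1);o2,d2=ray(c2,u2);d1=d1[0];d2=d2[0]
    s=np.linalg.lstsq(np.c_[d1,-d2],o2-o1,rcond=None)[0]
    a=o1+s[0]*d1;b=o2+s[1]*d2
    return (a+b)/2,np.linalg.norm(a-b)
E
python3 - <<'E'
from h import *
for n in('top','side'):
    c=cam(n,n+'0.png'); print(n,c['K'],c['k1'],-c['R'].T@c['t'],c['R'][2])
s=arm.read_state();print(s)
E
```

```text
pics
top [[474.43010016   0.         315.00756739]
 [  0.         474.43010016 236.95015774]
 [  0.           0.           1.        ]] -0.0926434737240642 [ 0.52432324 -0.0182889   1.42980119] [ 0.08682309  0.0012035  -0.99622302]
side [[493.78581034   0.         311.09202124]
 [  0.         493.78581034 240.79187389]
 [  0.           0.           1.        ]] -0.11179611600035594 [ 0.57625193 -0.67525207  0.91007777] [ 0.05277518  0.64050036 -0.76614233]
{'clock': 0.1, 'qpos': array([-1.37684058e+00,  2.59304153e-01,  1.53596860e+00, -1.88895017e-05,
        1.34799739e+00, -2.02806888e-01]), 'qvel': array([ 0.00162818, -0.00156531, -0.00432457, -0.00135858,  0.00057301,
        0.00013069]), 'joint_efforts': array([ 2.42108763e-03, -4.46971607e+01, -2.91248256e+01, -1.72065465e-04,
        6.28839582e-03,  6.32492220e-05]), 'ee_pos': array([ 0.21248313, -0.50691684,  0.30314143]), 'orientation': array([-3.07833026e+00, -6.18829248e-01,  1.72618239e-05]), 'force': array([-0.0310845 , -0.13762995,  0.16770108]), 'wrist_torque': array([ 0.0129226 , -0.00533499,  0.00977424]), 'width': 1.0001774265935528}
```

View pics/top0.png

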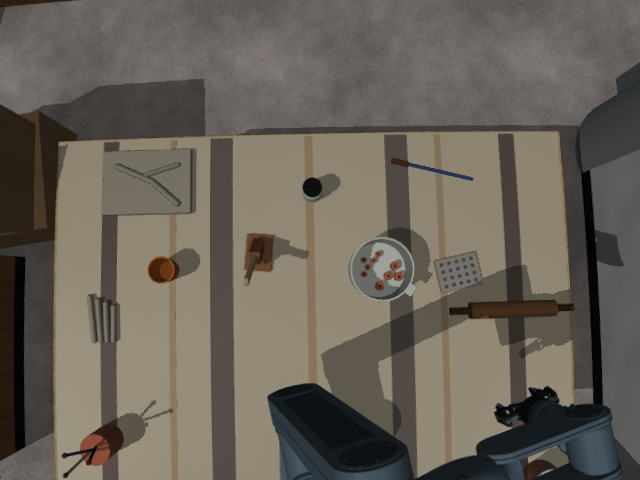

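View pics/side0.png

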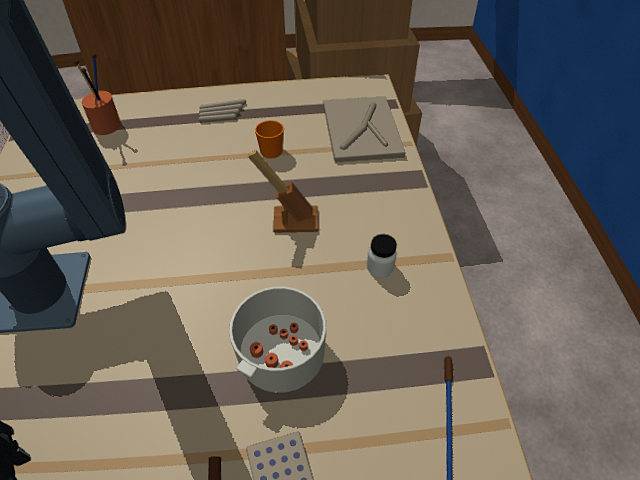

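The top view shows the tub at (381,268) with its lip at (411,289), and the stand at (258,252) with the stick running down to (247,284). In the side view the stick's top is at (254,154), and the tub is at (278,335). Next I'll zoom in on both.

Run:
```python
from h import *
t=cv2.imread('pics/top0.png');s=cv2.imread('pics/side0.png')
a=cv2.resize(t[220:300,230:300],None,fx=5,fy=5,interpolation=2)   # 350x400
b=cv2.resize(s[140:240,235:325],None,fx=4,fy=4,interpolation=2)   # 360x400
c=np.zeros((600,800,3),np.uint8); c[:400,:350]=a; c[:400,400:760]=b
d=cv2.resize(t[230:305,340:425],None,fx=2.6,fy=2.6,interpolation=2); c[402:402+d.shape[0],:d.shape[1]]=d
cv2.imwrite('pics/crop0.png',c)
# tub rim by mask: pale grey (low saturation, bright) top view
h=cv2.cvtColor(t,cv2.COLOR_BGR2HSV); m=((h[...,1]<30)&(h[...,2]>110)).astype(np.uint8)
m[:, :335]=0;m[:,432:]=0;m[:225]=0;m[:310].shape; m[312:]=0
n,l,st,ce=cv2.connectedComponentsWithStats(m); print(st,ce)
```

```text
[[     0      0    640    480 305874]
 [   350    237     67     65    543]
 [   370    242     36     38    692]
 [   387    278     17      9     91]] [[319.2134441  239.38700903]
 [384.28360958 271.36279926]
 [385.46098266 258.7716763 ]
 [394.52747253 282.61538462]]
```

View pics/crop0.png

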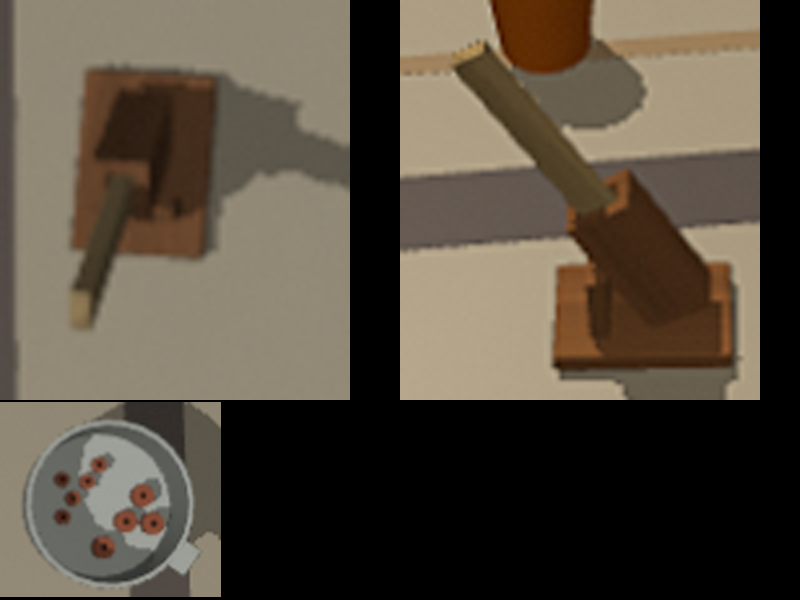

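Run:
```python
from h import *
T=cam('top');S=cam('side')
top,e=tri(T,[246.2,281.8],S,[252.8,153.8]);print('top',top,e)
mo,e=tri(T,[254.2,255.6],S,[284.5,190.8]);print('mouth',mo,e)
b=onz(T,np.array([[87,68],[215,75],[205,257],[73,247]])/5+[230,220],.014);print('base',b,b.mean(0))
ex=(b[0]+b[1]-b[2]-b[3]);ex/=np.linalg.norm(ex);print('yaw stand',np.arctan2(ex[1],ex[0]))
d=top-mo;print(np.linalg.norm(d),np.arccos(d[2]/np.linalg.norm(d)),np.arctan2(-d[1],-d[0]))
th=.5
yaw=np.arctan2(ex[1],ex[0]);ax=np.array([-np.sin(th)*np.cos(yaw),-np.sin(th)*np.sin(yaw),np.cos(th)])
print('grip',top-.04*ax,'foot',top-.22*ax,ax)
t=T['image'];m=(cv2.cvtColor(t,cv2.COLOR_BGR2HSV)[...,1]<30)&(t[...,1]>110)
l=cv2.connectedComponents(m.astype(np.uint8))[1]
m=(l==np.bincount(l[230:310,340:425][m[230:310,340:425]]).argsort()[::-1][1])&1
# rim pixels -> plane z=.105, fit circle robustly at r 0.088
ys,xs=np.nonzero(m);k=(xs>340)&(xs<425)&(ys>230)&(ys<310);P=onz(T,np.c_[xs,ys][k],.105)[:,:2]
from scipy.optimize import least_squares
r=least_squares(lambda p:np.hypot(*(P-p[:2]).T)-p[2],[.45,-.15,.088],loss='soft_l1',f_scale=.002);print('tub',r.x,len(P))
c=r.x[:2]
lip=onz(T,[[340+183/2.6,230+(557-402)/2.6]],.1)[0,:2]-c;print('lip',lip,np.hypot(*lip),np.arctan2(lip[1],lip[0]))
far=P[np.hypot(*(P-c).T)>.096];v=far.mean(0)-c;print(len(far),np.arctan2(v[1],v[0]))
h=cv2.cvtColor(t,cv2.COLOR_BGR2HSV);bm=((h[...,1]>110)&(h[...,2]>60)).astype(np.uint8);
n,l,st,ce=cv2.connectedComponentsWithStats(bm)
w=np.arctan2(v[1],v[0]);
for s,q in zip(st,ce):
    if 345<q[0]<420 and 235<q[1]<305 and s[4]>4:
        p=onz(T,[q],.03)[0,:2]-c;print(s[4],p@[np.cos(w),np.sin(w)],p@[-np.sin(w),np.cos(w)])
s=arm.read_state();print(Ro.from_rotvec(s['orientation']).as_matrix(),s['ee_pos'])
```

```text
top [0.520703   0.16103958 0.2185127 ] 0.004081874929171434
mouth [0.58788331 0.15411313 0.10712761] 0.005701118545607211
base [[0.66193125 0.1862941  0.014     ]
 [0.65613795 0.10928355 0.014     ]
 [0.5472979  0.11665928 0.014     ]
 [0.55471709 0.19559605 0.014     ]] [0.60502105 0.15195825 0.014     ]
yaw stand -0.07703935372896077
0.1302605390435241 0.5450629239139276 -0.10273933288296208
grip [0.53982314 0.15956366 0.1834094 ] foot [0.62586378 0.152922   0.02544454] [-0.47800353  0.03689811  0.87758256]
tub [ 0.5462633  -0.202795    0.08809296] 544
lip [-0.05937497 -0.07780031] 0.0978686640750703 -2.2226739030585447
50 -2.2145370291713142
20 -0.029864641786350545 0.03568083379661006
14 -0.05459484795108043 -0.0029974435963450972
20 -0.02983403521751603 0.012233208527089888
52 0.03075178707335766 0.03629156013712781
16 -0.03073467450715094 -0.01219109753188606
15 -0.02890225543652645 -0.035929648081060146
53 0.0317442010655669 0.0010701057752257222
54 0.058371791909129875 0.016807874188390085
49 0.028275114608977314 -0.03744920073793157
[[ 9.22302609e-01  3.86468445e-01 -1.96467755e-04]
 [ 3.86468414e-01 -9.22301966e-01  1.11716519e-03]
 [ 2.50546498e-04 -1.10629295e-03 -9.99999357e-01]] [ 0.21254718 -0.50701688  0.30339044]
```

>>> drive_tool(
  moves=[
    {"dz": -0.03, "dx": 0.04, "dy": -0.03},
    {"dz": -0.03, "dx": 0.56, "dy": -0.489, "turn": 0.487},
    {"dz": -0.03, "dx": 0.56, "dy": -0.489, "turn": 0.487},
    {"dz": -0.03, "dx": 0.56, "dy": -0.489, "turn": 0.487},
    {"dz": -0.03, "dx": 0.56, "dy": -0.489, "turn": 0.487},
    {"dz": -0.03, "dx": 0.56, "dy": -0.489, "turn": 0.487},
    {"dz": -0.03, "dx": 0.56, "dy": -0.489, "turn": 0.487},
    {"dz": -0.03, "dx": 0.56, "dy": -0.489, "turn": 0.487},
    {"dz": -0.03, "dx": 0.56, "dy": -0.489, "turn": 0.487},
    {"dz": -0.03, "dx": 0.56, "dy": -0.489, "turn": 0.487},
    {"dz": -0.03, "dx": 0.56, "dy": -0.489, "turn": 0.487},
    {"dz": -0.03, "dx": 0.56, "dy": -0.489, "turn": 0.487},
  ],
  newtons=60,
)

```text
$.moves[0]: bad value
```

```bash
cat >> h.py <<'E'
def go(X,yaw=None):
    "tool-axis shift and turn from the measured pose to TCP X, yaw of tool x"
    s=arm.read_state();M=Ro.from_rotvec(s['orientation']).as_matrix()
    y0=np.arctan2(M[1,0],M[0,0]);d=M.T@(np.array(X)-s['ee_pos'])
    t=0 if yaw is None else -((yaw-y0+np.pi)%(2*np.pi)-np.pi)
    print('clock %.1f'%s['clock'],'pos',s['ee_pos'].round(4),'yaw %.3f'%y0,'q6 %.2f'%s['qpos'][5],'F',s['force'].round(2),'w %.3f'%s['width'],'-> d',d.round(4),'turn %.3f'%t)
E
python3 -c "
from h import *
go([.540,.160,.32],-.09)"
```

```text
clock 0.2 pos [ 0.2125 -0.507   0.3034] yaw 0.397 q6 -0.20 F [-0.6   0.63 -0.53] w 1.003 -> d [ 0.5598 -0.4887 -0.0159] turn 0.487
```

>>> drive_tool(
  moves=[
    {"dx": 0.04, "dy": -0.03, "dz": -0.03, "turn": 0.1, "gripper": 0},
    {"dx": 0.56, "dy": -0.489, "dz": -0.02, "turn": 0.487, "gripper": 0},
    {"dx": 0.56, "dy": -0.489, "dz": -0.02, "turn": 0.487, "gripper": 0},
    {"dx": 0.56, "dy": -0.489, "dz": -0.02, "turn": 0.487, "gripper": 0},
    {"dx": 0.56, "dy": -0.489, "dz": -0.02, "turn": 0.487, "gripper": 0},
    {"dx": 0.56, "dy": -0.489, "dz": -0.02, "turn": 0.487, "gripper": 0},
    {"dx": 0.56, "dy": -0.489, "dz": -0.02, "turn": 0.487, "gripper": 0},
    {"dx": 0.56, "dy": -0.489, "dz": -0.02, "turn": 0.487, "gripper": 0},
    {"dx": 0.56, "dy": -0.489, "dz": -0.02, "turn": 0.487, "gripper": 0},
    {"dx": 0.56, "dy": -0.489, "dz": -0.02, "turn": 0.487, "gripper": 0},
    {"dx": 0.56, "dy": -0.489, "dz": -0.02, "turn": 0.487, "gripper": 0},
    {"dx": 0.56, "dy": -0.489, "dz": -0.02, "turn": 0.487, "gripper": 0},
  ],
  newtons=60,
)

```text
clock: 1.4
ee_pos: [0.4741, 0.0254, 0.3253]
orientation: [3.138, -0.141, 0.001]
force: [0.6, -0.3, 0.1]
width: 1.002
```

```bash
python3 -c "
from h import *
go([.540,.160,.32],-.09)"
```

```text
clock 1.4 pos [0.4741 0.0254 0.3253] yaw -0.090 q6 1.48 F [ 0.58 -0.26  0.13] w 1.002 -> d [ 0.0535 -0.14    0.0053] turn 0.000
```

>>> drive_tool(
  moves=[
    {"dx": 0.0535, "dy": -0.14, "dz": 0.0, "turn": 0, "gripper": 0},
    {"dx": 0.0535, "dy": -0.14, "dz": 0.0, "turn": 0, "gripper": 0},
    {"dx": 0.0535, "dy": -0.14, "dz": 0.0, "turn": 0, "gripper": 0},
    {"dx": 0.0535, "dy": -0.14, "dz": 0.0, "turn": 0, "gripper": 0},
    {"dx": 0.0535, "dy": -0.14, "dz": 0.03, "turn": 0, "gripper": 0},
    {"dx": 0.0535, "dy": -0.14, "dz": 0.06, "turn": 0, "gripper": 0},
    {"dx": 0.0535, "dy": -0.14, "dz": 0.088, "turn": 0, "gripper": 0},
    {"dx": 0.0535, "dy": -0.14, "dz": 0.088, "turn": 0, "gripper": 0},
  ],
)

```text
clock: 2.2
ee_pos: [0.537, 0.1571, 0.2331]
orientation: [3.137, -0.142, -0.014]
force: [-0.9, 0.9, -0.6]
width: 1.001
```

Run:
```python
from h import *
go([.540,.160,.237],-.09)
S=cam('side');T=cam('top')
a=cv2.resize(S['image'][60:240,200:340],None,fx=3.3,fy=3.3,interpolation=2)
b=cv2.resize(T['image'][200:320,210:310],None,fx=3.3,fy=3.3,interpolation=2)
c=np.zeros((600,800,3),np.uint8);c[:a.shape[0],:a.shape[1]]=a;c[:b.shape[0],465:465+b.shape[1]]=b[:,:335]
cv2.imwrite('pics/g1.png',c)
```

```text
clock 2.2 pos [0.537  0.1571 0.2331] yaw -0.090 q6 1.75 F [-0.9   0.9  -0.65] w 1.001 -> d [ 0.0027 -0.0031 -0.0039] turn -0.000
```

View pics/g1.png

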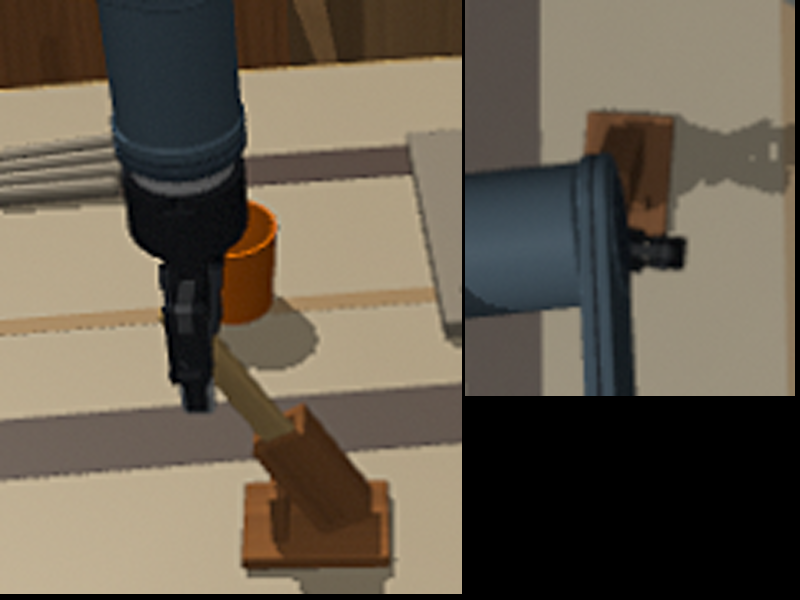

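The open fingers straddle the stick about 40 mm below its top; in the crop the fingertips are at (197,405) and the stick comes out at (225,365). I'll close gently.

>>> drive_tool(
  moves=[
    {"dx": 0.003, "dy": -0.003, "dz": -0.004, "turn": 0, "gripper": 120},
    {"dx": 0.003, "dy": -0.003, "dz": -0.004, "turn": 0, "gripper": 160},
    {"dx": 0.003, "dy": -0.003, "dz": -0.004, "turn": 0, "gripper": 190},
    {"dx": 0.003, "dy": -0.003, "dz": -0.004, "turn": 0, "gripper": 210},
    {"dx": 0.003, "dy": -0.003, "dz": -0.004, "turn": 0, "gripper": 220},
    {"dx": 0.003, "dy": -0.003, "dz": -0.004, "turn": 0, "gripper": 255},
    {"dx": 0.003, "dy": -0.003, "dz": -0.004, "turn": 0, "gripper": 255},
    {"dx": 0.003, "dy": -0.003, "dz": -0.004, "turn": 0, "gripper": 255},
  ],
  newtons=30,
)

```text
clock: 3.1
ee_pos: [0.5428, 0.1607, 0.2415]
orientation: [-3.138, 0.141, -0.0]
force: [-1.1, 1.4, 4.0]
width: 0.135
```

```bash
python3 -c "
from h import *
go([.540,.160,.237],-.09);print(arm.read_state()['wrist_torque'])"
```

```text
clock 3.1 pos [0.5428 0.1607 0.2415] yaw -0.090 q6 1.75 F [-1.11  1.39  4.02] w 0.135 -> d [-0.0028  0.0009  0.0045] turn -0.000
[ 0.09426638  0.17273022 -0.01369375]
```

>>> drive_tool(
  moves=[
    {"dx": 0, "dy": 0, "dz": 0, "turn": 0, "gripper": 255},
    {"dx": -0.0096, "dy": 0, "dz": -0.0176, "turn": 0, "gripper": 255},
    {"dx": -0.0192, "dy": 0, "dz": -0.0351, "turn": 0, "gripper": 255},
    {"dx": -0.0288, "dy": 0, "dz": -0.0527, "turn": 0, "gripper": 255},
    {"dx": -0.0384, "dy": 0, "dz": -0.0702, "turn": 0, "gripper": 255},
    {"dx": -0.048, "dy": 0, "dz": -0.0878, "turn": 0, "gripper": 255},
    {"dx": -0.0575, "dy": 0, "dz": -0.1053, "turn": 0, "gripper": 255},
    {"dx": -0.0575, "dy": 0, "dz": -0.1053, "turn": 0, "gripper": 255},
  ],
  newtons=70,
)

```text
clock: 3.9
ee_pos: [0.4856, 0.1659, 0.3484]
orientation: [-3.138, 0.141, -0.006]
force: [0.8, -0.3, -1.0]
width: 0.125
```

Run:
```python
from h import *
go([.540,.160,.237],-.09);print(arm.read_state()['wrist_torque'])
S=cam('side')
cv2.imwrite('pics/g2.png',cv2.resize(S['image'][40:260,150:400],None,fx=2.5,fy=2.5,interpolation=2))
```

```text
clock 3.9 pos [0.4856 0.1659 0.3484] yaw -0.090 q6 1.77 F [ 0.76 -0.33 -0.98] w 0.125 -> d [0.0543 0.0011 0.1116] turn 0.000
[ 0.01268114 -0.02271395 -0.01051975]
```

View pics/g2.png

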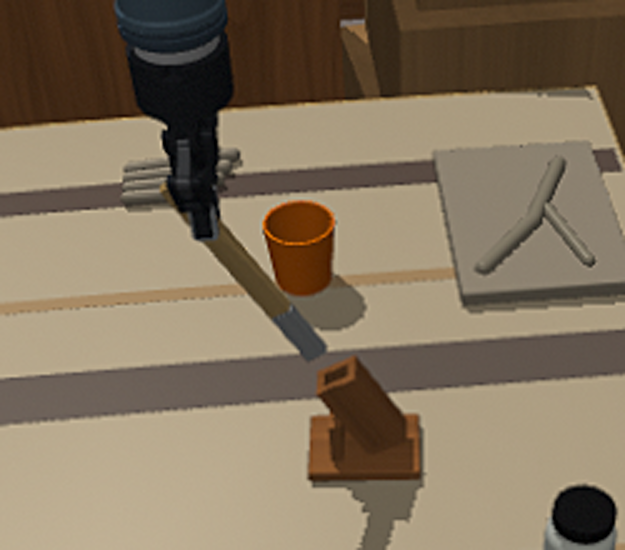

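>>> drive_tool(
  moves=[
    {"dx": 0, "dy": 0.0, "dz": -0.04, "turn": 0, "gripper": 255},
    {"dx": 0.0, "dy": 0.05, "dz": -0.06, "turn": 0, "gripper": 255},
    {"dx": 0, "dy": 0.1, "dz": -0.06, "turn": 0, "gripper": 255},
    {"dx": 0, "dy": 0.14, "dz": -0.06, "turn": 0, "gripper": 255},
    {"dx": 0, "dy": 0.14, "dz": -0.06, "turn": 0, "gripper": 255},
    {"dx": 0, "dy": 0.14, "dz": -0.06, "turn": 0, "gripper": 255},
    {"dx": 0.0, "dy": 0.14, "dz": -0.06, "turn": 0, "gripper": 255},
    {"dx": 0, "dy": 0.14, "dz": -0.06, "turn": 0, "gripper": 255},
  ],
  newtons=20,
)

```text
clock: 4.75
ee_pos: [0.4731, 0.0274, 0.4058]
orientation: [-3.138, 0.139, 0.001]
force: [-0.5, 0.9, -0.8]
width: 0.13
```

```bash
cat >> h.py <<'E'
def tilt():
    "fit the stick's line in the side view and intersect with the vertical plane through the grip containing tool x; ends of stick"
    s=arm.read_state();M=Ro.from_rotvec(s['orientation']).as_matrix();g=s['ee_pos']+.054*M[:,2]
    S=cam('side');T=cam('top')
    return s,M,g,S,T
E
python3 - <<'E'
from h import *
s,M,g,S,T=tilt();print(g,s['force'],s['wrist_torque'],s['clock'])
u=proj(S,[g])[0].astype(int);print(u)
i=S['image'][max(u[1]-60,0):u[1]+140,u[0]-100:u[0]+150]
cv2.imwrite('pics/g3.png',cv2.resize(i,None,fx=2.5,fy=2.5,interpolation=2))
E
```

```text
[0.47304247 0.0274386  0.35184935] [-0.53283759  0.86051565 -0.76973222] [-0.00470971  0.03089302  0.00384962] 4.75
[218 146]
```

View pics/g3.png

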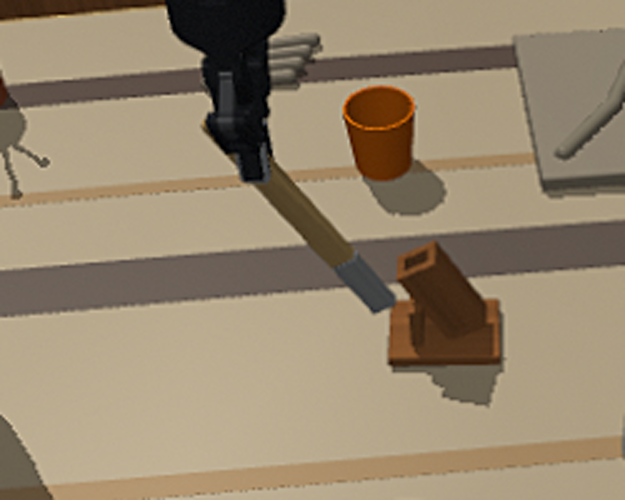

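The stick stayed at 0.5 rad at 20 N. I'll turn the tool so the foot leads towards +y and swing the stick upright by pushing the foot lightly against the fixed stand's side.

```bash
python3 -c "
from h import *
go([.605,.02,.40],1.48)"
```

```text
clock 4.8 pos [0.473  0.0274 0.4062] yaw -0.088 q6 1.48 F [ 0.55 -0.23 -1.46] w 0.132 -> d [ 0.1321 -0.0043  0.0061] turn -1.568
```

>>> drive_tool(
  moves=[
    {"dx": 0.132, "dy": -0.004, "dz": 0.006, "turn": -1.568, "gripper": 255},
    {"dx": 0.132, "dy": -0.004, "dz": 0.006, "turn": -1.568, "gripper": 255},
    {"dx": 0.132, "dy": -0.004, "dz": 0.006, "turn": -1.568, "gripper": 255},
    {"dx": 0.132, "dy": -0.004, "dz": 0.006, "turn": -1.568, "gripper": 255},
    {"dx": 0.132, "dy": -0.004, "dz": 0.006, "turn": -1.568, "gripper": 255},
    {"dx": 0.132, "dy": -0.004, "dz": 0.006, "turn": -1.568, "gripper": 255},
    {"dx": 0.132, "dy": -0.004, "dz": 0.006, "turn": -1.568, "gripper": 255},
    {"dx": 0.132, "dy": -0.004, "dz": 0.006, "turn": -1.568, "gripper": 255},
    {"dx": 0.132, "dy": -0.004, "dz": 0.006, "turn": -1.568, "gripper": 255},
    {"dx": 0.132, "dy": -0.004, "dz": 0.006, "turn": -1.568, "gripper": 255},
    {"dx": 0.132, "dy": -0.004, "dz": 0.006, "turn": -1.568, "gripper": 255},
    {"dx": 0.132, "dy": -0.004, "dz": 0.006, "turn": -1.568, "gripper": 255},
  ],
)

```text
clock: 6.05
ee_pos: [0.6049, 0.0194, 0.4002]
orientation: [-2.32, -2.118, 0.0]
force: [0.7, -0.0, -0.6]
width: 0.128
```

```bash
python3 -c "
from h import *
go([.605,.02,.295],1.48)"
```

```text
clock 6.0 pos [0.6049 0.0194 0.4002] yaw 1.480 q6 -0.06 F [ 0.66 -0.01 -0.56] w 0.128 -> d [6.000e-04 1.000e-04 1.052e-01] turn -0.000
```

>>> drive_tool(
  moves=[
    {"dx": 0, "dy": 0, "dz": 0.05, "turn": 0, "gripper": 255},
    {"dx": 0, "dy": 0, "dz": 0.09, "turn": 0, "gripper": 255},
    {"dx": 0, "dy": 0, "dz": 0.105, "turn": 0, "gripper": 255},
    {"dx": 0.015, "dy": 0, "dz": 0.105, "turn": 0, "gripper": 255},
    {"dx": 0.028, "dy": 0, "dz": 0.105, "turn": 0, "gripper": 255},
    {"dx": 0.04, "dy": 0, "dz": 0.105, "turn": 0, "gripper": 255},
    {"dx": 0.052, "dy": 0, "dz": 0.105, "turn": 0, "gripper": 255},
    {"dx": 0.064, "dy": -0.002, "dz": 0.105, "turn": 0, "gripper": 255},
    {"dx": 0.064, "dy": -0.002, "dz": 0.105, "turn": 0, "gripper": 255},
  ],
)

```text
clock: 6.95
ee_pos: [0.609, 0.0843, 0.2963]
orientation: [2.32, 2.117, 0.003]
force: [0.4, -1.3, -0.1]
width: 0.13
```

Run:
```python
from h import *
go([.605,.127,.295],1.48)
s,M,g,S,T=tilt();print(s['wrist_torque'])
u=proj(S,[g])[0].astype(int);print(u)
i=S['image'][max(u[1]-80,0):u[1]+140,u[0]-120:u[0]+130]
cv2.imwrite('pics/g4.png',cv2.resize(i,None,fx=2.5,fy=2.5,interpolation=2))
```

```text
clock 7.0 pos [0.609  0.0843 0.2963] yaw 1.479 q6 0.05 F [ 0.43 -1.33 -0.12] w 0.130 -> d [ 0.0421 -0.0079  0.0014] turn -0.001
[-0.39428184 -0.1248412   0.03660273]
[294 165]
```

View pics/g4.png

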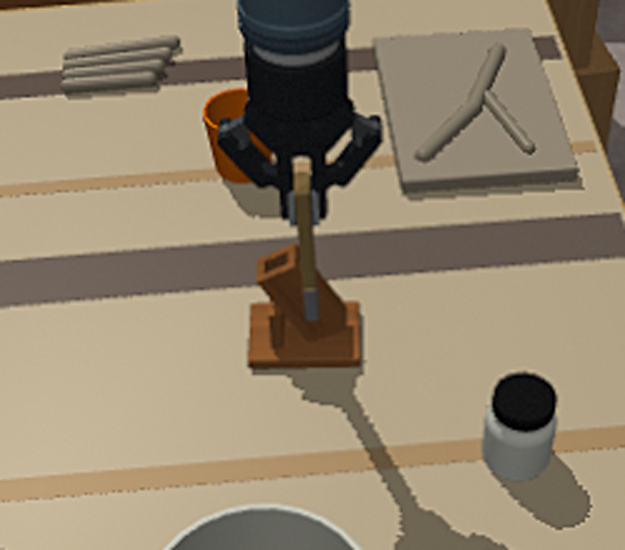

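The foot is against the tube at crop (310,305) with only about 1.3 N of force. I'll keep going to upright.

>>> drive_tool(
  moves=[
    {"dx": 0.012, "dy": -0.003, "dz": 0, "turn": 0, "gripper": 255},
    {"dx": 0.024, "dy": -0.005, "dz": 0, "turn": 0, "gripper": 255},
    {"dx": 0.036, "dy": -0.007, "dz": 0, "turn": 0, "gripper": 255},
    {"dx": 0.043, "dy": -0.007, "dz": 0, "turn": 0, "gripper": 255},
    {"dx": 0.043, "dy": -0.007, "dz": 0, "turn": 0, "gripper": 255},
  ],
)

```text
clock: 7.55
ee_pos: [0.6055, 0.1272, 0.2954]
orientation: [-2.32, -2.117, -0.0]
force: [0.4, -1.7, 0.0]
width: 0.129
```

Run:
```python
from h import *
go([.605,.127,.295],1.48)
s=arm.read_state();print(s['wrist_torque'])
```

```text
clock 7.5 pos [0.6055 0.1272 0.2954] yaw 1.479 q6 0.12 F [ 0.44 -1.67  0.03] w 0.129 -> d [-0.0003 -0.0005  0.0004] turn -0.001
[-0.53882918 -0.02241819 -0.0301049 ]
```

>>> drive_tool(
  moves=[
    {"dx": -0.015, "dy": 0, "dz": 0, "turn": 0, "gripper": 255},
    {"dx": -0.03, "dy": 0, "dz": -0.04, "turn": 0, "gripper": 255},
    {"dx": -0.05, "dy": -0.005, "dz": -0.085, "turn": -0.1, "gripper": 255},
    {"dx": -0.334, "dy": -0.029, "dz": -0.085, "turn": -1.011, "gripper": 255},
    {"dx": -0.334, "dy": -0.029, "dz": -0.085, "turn": -1.011, "gripper": 255},
    {"dx": -0.334, "dy": -0.029, "dz": -0.085, "turn": -1.011, "gripper": 255},
    {"dx": -0.334, "dy": -0.029, "dz": -0.085, "turn": -1.011, "gripper": 255},
    {"dx": -0.334, "dy": -0.029, "dz": -0.085, "turn": -1.011, "gripper": 255},
    {"dx": -0.334, "dy": -0.029, "dz": -0.085, "turn": -1.011, "gripper": 255},
    {"dx": -0.334, "dy": -0.029, "dz": -0.085, "turn": -1.011, "gripper": 255},
    {"dx": -0.334, "dy": -0.029, "dz": -0.085, "turn": -1.011, "gripper": 255},
    {"dx": -0.334, "dy": -0.029, "dz": -0.085, "turn": -1.011, "gripper": 255},
  ],
  newtons=100,
)

```text
clock: 8.75
ee_pos: [0.5455, -0.2041, 0.3802]
orientation: [-1.012, -2.974, -0.002]
force: [0.1, 0.2, -0.5]
width: 0.121
```

Run:
```python
from h import *
go([.546,-.203,.38],2.49)
s,M,g,S,T=tilt();print(s['wrist_torque'])
u=proj(S,[g])[0].astype(int)
f=g-[0,0,.18];print(u,'foot pred side',proj(S,[f]),'top',proj(T,[f]),'tubc',proj(S,[[.546,-.203,.01]]))
i=S['image'][max(u[1]-60,0):u[1]+180,u[0]-110:u[0]+130]
cv2.imwrite('pics/g5.png',cv2.resize(i,None,fx=2.4,fy=2.4,interpolation=2));print(u[0]-110,max(u[1]-60,0))
```

```text
clock 8.8 pos [ 0.5455 -0.2041  0.3802] yaw 2.486 q6 -1.47 F [ 0.08  0.2  -0.47] w 0.121 -> d [0.0003 0.0012 0.0002] turn -0.004
[0.01521594 0.01630933 0.04171549]
[265 253] foot pred side [[274.14110549 315.58966853]] top [[384.90274534 268.94637938]] tubc [[279.28722999 350.40147899]]
155 193
```

View pics/g5.png

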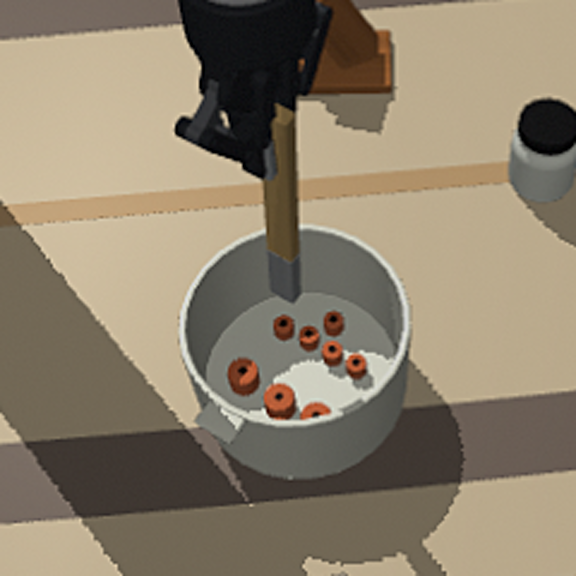

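The paddle hangs upright over the tub's middle: the foot is at (274.6,314.7) and was predicted at (274.1,315.6). The bead-free strip lies below it. I'll descend and feel for the floor.

>>> drive_tool(
  moves=[
    {"dx": 0, "dy": 0.001, "dz": 0.04, "turn": 0, "gripper": 255},
    {"dx": 0, "dy": 0.001, "dz": 0.07, "turn": 0, "gripper": 255},
    {"dx": 0, "dy": 0.001, "dz": 0.1, "turn": 0, "gripper": 255},
    {"dx": 0, "dy": 0.001, "dz": 0.12, "turn": 0, "gripper": 255},
    {"dx": 0, "dy": 0.001, "dz": 0.127, "turn": 0, "gripper": 255},
    {"dx": 0, "dy": 0.001, "dz": 0.127, "turn": 0, "gripper": 255},
    {"dx": 0, "dy": 0.001, "dz": 0.127, "turn": 0, "gripper": 255},
  ],
)

```text
clock: 9.55
ee_pos: [0.5472, -0.2031, 0.2547]
orientation: [1.006, 2.974, -0.0]
force: [0.2, 0.1, -1.4]
width: 0.127
```

>>> drive_tool(
  moves=[
    {"dx": 0, "dy": 0, "dz": 0.001, "turn": 0, "gripper": 255},
    {"dx": 0, "dy": 0, "dz": 0.002, "turn": 0, "gripper": 255},
    {"dx": 0, "dy": 0, "dz": 0.003, "turn": 0, "gripper": 255},
    {"dx": 0, "dy": 0, "dz": 0.003, "turn": 0, "gripper": 255},
  ],
)

```text
clock: 9.95
ee_pos: [0.5465, -0.2034, 0.2506]
orientation: [1.007, 2.975, -0.0]
force: [0.7, 0.1, -0.3]
width: 0.121
```

>>> drive_tool(
  moves=[
    {"dx": 0, "dy": 0, "dz": 0.001, "turn": 0, "gripper": 255},
    {"dx": 0, "dy": 0, "dz": 0.002, "turn": 0, "gripper": 255},
    {"dx": 0, "dy": 0, "dz": 0.002, "turn": 0, "gripper": 255},
  ],
)

```text
clock: 10.25
ee_pos: [0.5464, -0.2033, 0.2482]
orientation: [-1.007, -2.975, -0.0]
force: [0.4, 0.8, -1.3]
width: 0.126
```

>>> drive_tool(
  moves=[
    {"dx": 0, "dy": 0, "dz": 0.0007, "turn": 0, "gripper": 255},
    {"dx": 0, "dy": 0, "dz": 0.0015, "turn": 0, "gripper": 255},
    {"dx": 0, "dy": 0, "dz": 0.0015, "turn": 0, "gripper": 255},
  ],
)

```text
clock: 10.55
ee_pos: [0.5464, -0.2033, 0.2468]
orientation: [-1.007, -2.975, -0.0]
force: [0.7, -0.6, -0.7]
width: 0.124
```

>>> drive_tool(
  moves=[
    {"dx": 0, "dy": 0, "dz": 0.0007, "turn": 0, "gripper": 255},
    {"dx": 0, "dy": 0, "dz": 0.0015, "turn": 0, "gripper": 255},
    {"dx": 0, "dy": 0, "dz": 0.0015, "turn": 0, "gripper": 255},
  ],
)

```text
clock: 10.85
ee_pos: [0.5464, -0.2033, 0.2453]
orientation: [-1.007, -2.976, -0.0]
force: [0.1, -0.2, -0.7]
width: 0.124
```

>>> drive_tool(
  moves=[
    {"dx": 0, "dy": 0, "dz": 0.0005, "turn": 0, "gripper": 255},
    {"dx": 0, "dy": 0, "dz": 0.001, "turn": 0, "gripper": 255},
    {"dx": 0, "dy": 0, "dz": 0.001, "turn": 0, "gripper": 255},
  ],
)

```text
clock: 11.15
ee_pos: [0.5465, -0.2033, 0.2444]
orientation: [-1.007, -2.976, -0.0]
force: [0.1, -1.0, -1.3]
width: 0.121
```

>>> drive_tool(
  moves=[
    {"dx": 0, "dy": 0, "dz": 0.0005, "turn": 0, "gripper": 255},
    {"dx": 0, "dy": 0, "dz": 0.001, "turn": 0, "gripper": 255},
    {"dx": 0, "dy": 0, "dz": 0.001, "turn": 0, "gripper": 255},
  ],
)

```text
clock: 11.45
ee_pos: [0.5465, -0.2033, 0.2436]
orientation: [1.007, 2.975, -0.0]
force: [-0.1, 0.2, 0.7]
width: 0.126
```

>>> drive_tool(
  moves=[
    {"dx": 0, "dy": 0, "dz": 0.0005, "turn": 0, "gripper": 255},
    {"dx": 0, "dy": 0, "dz": 0.001, "turn": 0, "gripper": 255},
    {"dx": 0, "dy": 0, "dz": 0.001, "turn": 0, "gripper": 255},
  ],
)

```text
clock: 11.75
ee_pos: [0.5467, -0.2035, 0.2435]
orientation: [1.007, 2.974, -0.001]
force: [-1.5, 2.0, 6.5]
width: 0.122
```

The floor was felt at TCP z of about 0.2436, with 6.5 N. I'll lift about 3 mm, move out along the free strip and start stirring.

>>> drive_tool(
  moves=[
    {"dx": 0, "dy": 0, "dz": -0.0035, "turn": 0, "gripper": 255},
    {"dx": 0, "dy": 0, "dz": -0.0035, "turn": 0, "gripper": 255},
    {"dx": -0.015, "dy": 0, "dz": -0.0035, "turn": 0, "gripper": 255},
    {"dx": -0.03, "dy": 0, "dz": -0.0035, "turn": 0, "gripper": 255},
    {"dx": -0.042, "dy": 0, "dz": -0.0035, "turn": 0, "gripper": 255},
    {"dx": -0.042, "dy": 0, "dz": -0.0035, "turn": 0, "gripper": 255},
  ],
  newtons=120,
)

```text
clock: 12.35
ee_pos: [0.5806, -0.2297, 0.2453]
orientation: [1.008, 2.975, -0.0]
force: [0.5, 0.0, -0.4]
width: 0.122
```

>>> drive_tool(
  moves=[
    {"dx": 0.0014, "dy": 0.0109, "dz": 0, "turn": 0, "gripper": 255},
    {"dx": 0.0056, "dy": 0.021, "dz": 0, "turn": 0, "gripper": 255},
    {"dx": 0.0123, "dy": 0.0297, "dz": 0, "turn": 0, "gripper": 255},
    {"dx": 0.021, "dy": 0.0364, "dz": 0, "turn": 0, "gripper": 255},
    {"dx": 0.0311, "dy": 0.0406, "dz": 0, "turn": 0, "gripper": 255},
    {"dx": 0.042, "dy": 0.042, "dz": 0, "turn": 0, "gripper": 255},
    {"dx": 0.0529, "dy": 0.0406, "dz": 0, "turn": 0, "gripper": 255},
    {"dx": 0.063, "dy": 0.0364, "dz": 0, "turn": 0, "gripper": 255},
    {"dx": 0.0717, "dy": 0.0297, "dz": 0, "turn": 0, "gripper": 255},
    {"dx": 0.0784, "dy": 0.021, "dz": 0, "turn": 0, "gripper": 255},
    {"dx": 0.0826, "dy": 0.0109, "dz": 0, "turn": 0, "gripper": 255},
    {"dx": 0.084, "dy": 0, "dz": 0, "turn": 0, "gripper": 255},
  ],
)

```text
clock: 13.55
ee_pos: [0.5121, -0.1785, 0.2461]
orientation: [1.008, 2.976, -0.0]
force: [-0.5, -1.0, -1.3]
width: 0.124
```

```bash
cat >> h.py <<'E'
C=np.array([.5463,-.203]);W=-2.218
def beads():
    T=cam('top');h=cv2.cvtColor(T['image'],cv2.COLOR_BGR2HSV);bm=((h[...,1]>110)&(h[...,2]>60)).astype(np.uint8)
    for s,q in zip(*cv2.connectedComponentsWithStats(bm)[2:]):
        if 345<q[0]<420 and 235<q[1]<305 and s[4]>4:
            p=onz(T,[q],.03)[0,:2]-C;print('area',s[4],'tub xy',(p@[np.cos(W),np.sin(W)]).round(3),(p@[-np.sin(W),np.cos(W)]).round(3))
def look(f):
    S=cam('side');cv2.imwrite('pics/'+f,cv2.resize(S['image'][190:420,170:390],None,fx=2.6,fy=2.6,interpolation=2))
E
python3 - <<'E'
from h import *
go([.546,-.203,.246],2.486); beads(); look('s1.png')
E
```

```text
clock 13.6 pos [ 0.5121 -0.1785  0.2461] yaw 2.489 q6 -1.46 F [-0.5  -1.   -1.25] w 0.124 -> d [-0.0418  0.0011  0.0001] turn 0.003
area 20 tub xy -0.053 0.026
area 14 tub xy -0.057 -0.005
area 41 tub xy -0.029 -0.059
```

View pics/s1.png

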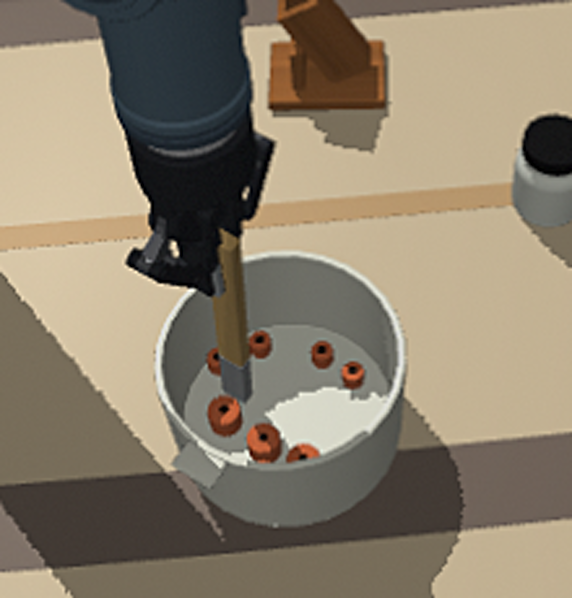

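The stick is still upright with its foot at crop (237,390), and the small beads have been pushed round. I'll carry on stirring.

>>> drive_tool(
  moves=[
    {"dx": -0.0014, "dy": -0.0109, "dz": 0, "turn": 0, "gripper": 255},
    {"dx": -0.0056, "dy": -0.021, "dz": 0, "turn": 0, "gripper": 255},
    {"dx": -0.0123, "dy": -0.0297, "dz": 0, "turn": 0, "gripper": 255},
    {"dx": -0.021, "dy": -0.0364, "dz": 0, "turn": 0, "gripper": 255},
    {"dx": -0.0311, "dy": -0.0406, "dz": 0, "turn": 0, "gripper": 255},
    {"dx": -0.042, "dy": -0.042, "dz": 0, "turn": 0, "gripper": 255},
    {"dx": -0.0529, "dy": -0.0406, "dz": 0, "turn": 0, "gripper": 255},
    {"dx": -0.063, "dy": -0.0364, "dz": 0, "turn": 0, "gripper": 255},
    {"dx": -0.0717, "dy": -0.0297, "dz": 0, "turn": 0, "gripper": 255},
    {"dx": -0.0784, "dy": -0.021, "dz": 0, "turn": 0, "gripper": 255},
    {"dx": -0.0826, "dy": -0.0109, "dz": 0, "turn": 0, "gripper": 255},
    {"dx": -0.084, "dy": 0, "dz": 0, "turn": 0, "gripper": 255},
  ],
)

```text
clock: 14.85
ee_pos: [0.5809, -0.228, 0.2458]
orientation: [1.007, 2.976, 0.0]
force: [-0.0, -0.5, -1.0]
width: 0.117
```

>>> drive_tool(
  moves=[
    {"dx": 0.0014, "dy": 0.0109, "dz": 0, "turn": 0, "gripper": 255},
    {"dx": 0.0056, "dy": 0.021, "dz": 0, "turn": 0, "gripper": 255},
    {"dx": 0.0123, "dy": 0.0297, "dz": 0, "turn": 0, "gripper": 255},
    {"dx": 0.021, "dy": 0.0364, "dz": 0, "turn": 0, "gripper": 255},
    {"dx": 0.0311, "dy": 0.0406, "dz": 0, "turn": 0, "gripper": 255},
    {"dx": 0.042, "dy": 0.042, "dz": 0, "turn": 0, "gripper": 255},
    {"dx": 0.0529, "dy": 0.0406, "dz": 0, "turn": 0, "gripper": 255},
    {"dx": 0.063, "dy": 0.0364, "dz": 0, "turn": 0, "gripper": 255},
    {"dx": 0.0717, "dy": 0.0297, "dz": 0, "turn": 0, "gripper": 255},
    {"dx": 0.0784, "dy": 0.021, "dz": 0, "turn": 0, "gripper": 255},
    {"dx": 0.0826, "dy": 0.0109, "dz": 0, "turn": 0, "gripper": 255},
    {"dx": 0.084, "dy": 0, "dz": 0, "turn": 0, "gripper": 255},
  ],
)

```text
clock: 16.05
ee_pos: [0.5121, -0.1785, 0.2461]
orientation: [1.008, 2.975, -0.0]
force: [-0.2, 0.2, -1.0]
width: 0.121
```

Run:
```python
from h import *
go([.546,-.203,.246],2.486); beads(); look('s2.png')
```

```text
clock 16.1 pos [ 0.5121 -0.1785  0.2461] yaw 2.489 q6 -1.46 F [-0.23  0.22 -1.01] w 0.121 -> d [-0.0418  0.0011  0.0001] turn 0.003
area 69 tub xy -0.061 0.028
area 27 tub xy -0.0 0.073
area 14 tub xy -0.057 -0.005
area 42 tub xy -0.029 -0.06
```

View pics/s2.png

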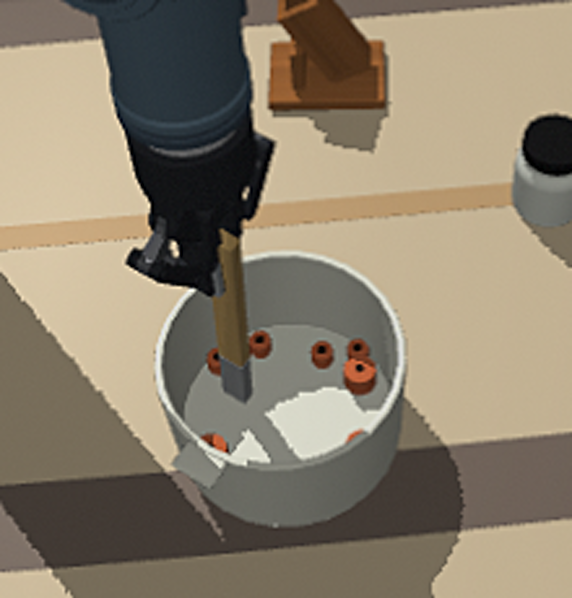

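Halfway through, one large bead, at crop (360,375), has reached the far side. I'll go on to three rounds.

>>> drive_tool(
  moves=[
    {"dx": -0.0014, "dy": -0.0109, "dz": 0, "turn": 0, "gripper": 255},
    {"dx": -0.0056, "dy": -0.021, "dz": 0, "turn": 0, "gripper": 255},
    {"dx": -0.0123, "dy": -0.0297, "dz": 0, "turn": 0, "gripper": 255},
    {"dx": -0.021, "dy": -0.0364, "dz": 0, "turn": 0, "gripper": 255},
    {"dx": -0.0311, "dy": -0.0406, "dz": 0, "turn": 0, "gripper": 255},
    {"dx": -0.042, "dy": -0.042, "dz": 0, "turn": 0, "gripper": 255},
    {"dx": -0.0529, "dy": -0.0406, "dz": 0, "turn": 0, "gripper": 255},
    {"dx": -0.063, "dy": -0.0364, "dz": 0, "turn": 0, "gripper": 255},
    {"dx": -0.0717, "dy": -0.0297, "dz": 0, "turn": 0, "gripper": 255},
    {"dx": -0.0784, "dy": -0.021, "dz": 0, "turn": 0, "gripper": 255},
    {"dx": -0.0826, "dy": -0.0109, "dz": 0, "turn": 0, "gripper": 255},
    {"dx": -0.084, "dy": 0, "dz": 0, "turn": 0, "gripper": 255},
  ],
)

```text
clock: 17.35
ee_pos: [0.5808, -0.228, 0.2458]
orientation: [-1.007, -2.976, -0.0]
force: [0.2, 1.2, -0.4]
width: 0.117
```

>>> drive_tool(
  moves=[
    {"dx": 0.0014, "dy": 0.0109, "dz": 0, "turn": 0, "gripper": 255},
    {"dx": 0.0056, "dy": 0.021, "dz": 0, "turn": 0, "gripper": 255},
    {"dx": 0.0123, "dy": 0.0297, "dz": 0, "turn": 0, "gripper": 255},
    {"dx": 0.021, "dy": 0.0364, "dz": 0, "turn": 0, "gripper": 255},
    {"dx": 0.0311, "dy": 0.0406, "dz": 0, "turn": 0, "gripper": 255},
    {"dx": 0.042, "dy": 0.042, "dz": 0, "turn": 0, "gripper": 255},
    {"dx": 0.0529, "dy": 0.0406, "dz": 0, "turn": 0, "gripper": 255},
    {"dx": 0.063, "dy": 0.0364, "dz": 0, "turn": 0, "gripper": 255},
    {"dx": 0.0717, "dy": 0.0297, "dz": 0, "turn": 0, "gripper": 255},
    {"dx": 0.0784, "dy": 0.021, "dz": 0, "turn": 0, "gripper": 255},
    {"dx": 0.0826, "dy": 0.0109, "dz": 0, "turn": 0, "gripper": 255},
    {"dx": 0.084, "dy": 0, "dz": 0, "turn": 0, "gripper": 255},
  ],
)

```text
clock: 18.55
ee_pos: [0.5122, -0.1785, 0.2461]
orientation: [1.008, 2.975, -0.0]
force: [-0.1, 0.1, 0.1]
width: 0.121
```

>>> drive_tool(
  moves=[
    {"dx": -0.0014, "dy": -0.0109, "dz": 0, "turn": 0, "gripper": 255},
    {"dx": -0.0056, "dy": -0.021, "dz": 0, "turn": 0, "gripper": 255},
    {"dx": -0.0123, "dy": -0.0297, "dz": 0, "turn": 0, "gripper": 255},
    {"dx": -0.021, "dy": -0.0364, "dz": 0, "turn": 0, "gripper": 255},
    {"dx": -0.0311, "dy": -0.0406, "dz": 0, "turn": 0, "gripper": 255},
    {"dx": -0.042, "dy": -0.042, "dz": 0, "turn": 0, "gripper": 255},
    {"dx": -0.0529, "dy": -0.0406, "dz": 0, "turn": 0, "gripper": 255},
    {"dx": -0.063, "dy": -0.0364, "dz": 0, "turn": 0, "gripper": 255},
    {"dx": -0.0717, "dy": -0.0297, "dz": 0, "turn": 0, "gripper": 255},
    {"dx": -0.0784, "dy": -0.021, "dz": 0, "turn": 0, "gripper": 255},
    {"dx": -0.0826, "dy": -0.0109, "dz": 0, "turn": 0, "gripper": 255},
    {"dx": -0.084, "dy": 0, "dz": 0, "turn": 0, "gripper": 255},
  ],
)

```text
clock: 19.75
ee_pos: [0.5808, -0.228, 0.2458]
orientation: [-1.007, -2.976, -0.0]
force: [0.4, 0.6, -0.5]
width: 0.121
```

```bash
cat >> h.py <<'E'
def beads2():
    for n in('top','side'):
        c=cam(n,'last_%s.png'%n);h=cv2.cvtColor(c['image'],cv2.COLOR_BGR2HSV)
        bm=((h[...,1]>130)&(h[...,2]>50)&(h[...,0]<12)).astype(np.uint8)
        for s,q in zip(*cv2.connectedComponentsWithStats(bm)[2:]):
            if s[4]<5 or s[4]>2000: continue
            p=onz(c,[q],.022)[0,:2]-C
            if np.hypot(*p)<.09: print(n,'area',s[4],'wh',s[2:4],'tub xy',(p@[np.cos(W),np.sin(W)]).round(3),(p@[-np.sin(W),np.cos(W)]).round(3))
E
python3 - <<'E'
from h import *
go([.546,-.203,.246],2.486); beads2()
E
```

```text
clock 19.8 pos [ 0.5808 -0.228   0.2458] yaw 2.489 q6 -1.47 F [ 0.43  0.61 -0.52] w 0.121 -> d [ 0.0428 -0.0013 -0.0002] turn 0.003
top area 60 wh [14  7] tub xy -0.06 0.029
top area 14 wh [5 4] tub xy -0.057 -0.005
top area 49 wh [9 8] tub xy 0.062 0.023
top area 15 wh [5 4] tub xy -0.04 -0.051
top area 32 wh [ 7 11] tub xy -0.018 -0.066
top area 45 wh [9 7] tub xy 0.061 -0.027
side area 188 wh [24 17] tub xy -0.024 -0.059
side area 148 wh [11 22] tub xy -0.061 0.032
side area 14 wh [2 8] tub xy -0.053 -0.007
side area 39 wh [10  7] tub xy 0.049 -0.03
side area 5 wh [4 3] tub xy -0.01 0.056
```

Three rounds are done. The small beads sit along the wall on the far side, out of the paddle's reach, so I'll carry on anticlockwise. At 208° I'll move out through a gap between beads and push the last two small beads along the wall into the lip half. That radius leaves about 8 mm to the wall, too little for any bead to jam.

>>> drive_tool(
  moves=[
    {"dx": 0.0014, "dy": 0.0109, "dz": 0, "turn": 0, "gripper": 255},
    {"dx": 0.0056, "dy": 0.021, "dz": 0, "turn": 0, "gripper": 255},
    {"dx": 0.0123, "dy": 0.0297, "dz": 0, "turn": 0, "gripper": 255},
    {"dx": 0.021, "dy": 0.0364, "dz": 0, "turn": 0, "gripper": 255},
    {"dx": 0.0311, "dy": 0.0406, "dz": 0, "turn": 0, "gripper": 255},
    {"dx": 0.042, "dy": 0.042, "dz": 0, "turn": 0, "gripper": 255},
    {"dx": 0.0529, "dy": 0.0406, "dz": 0, "turn": 0, "gripper": 255},
    {"dx": 0.0617, "dy": 0.0371, "dz": 0, "turn": 0, "gripper": 255},
    {"dx": 0.0664, "dy": 0.0459, "dz": 0, "turn": 0, "gripper": 255},
    {"dx": 0.0711, "dy": 0.0547, "dz": 0, "turn": 0, "gripper": 255},
    {"dx": 0.0711, "dy": 0.0547, "dz": 0, "turn": 0, "gripper": 255},
  ],
)

```text
clock: 20.95
ee_pos: [0.557, -0.1409, 0.2461]
orientation: [1.006, 2.976, 0.001]
force: [-0.3, -0.7, -0.7]
width: 0.123
```

>>> drive_tool(
  moves=[
    {"dx": 0.0073, "dy": -0.0045, "dz": 0, "turn": 0, "gripper": 255},
    {"dx": 0.014, "dy": -0.0101, "dz": 0, "turn": 0, "gripper": 255},
    {"dx": 0.0198, "dy": -0.0165, "dz": 0, "turn": 0, "gripper": 255},
    {"dx": 0.0246, "dy": -0.0237, "dz": 0, "turn": 0, "gripper": 255},
    {"dx": 0.0284, "dy": -0.0315, "dz": 0, "turn": 0, "gripper": 255},
    {"dx": 0.0311, "dy": -0.0397, "dz": 0, "turn": 0, "gripper": 255},
    {"dx": 0.0326, "dy": -0.0482, "dz": 0, "turn": 0, "gripper": 255},
    {"dx": 0.0329, "dy": -0.0569, "dz": 0, "turn": 0, "gripper": 255},
    {"dx": 0.032, "dy": -0.0655, "dz": 0, "turn": 0, "gripper": 255},
    {"dx": 0.0308, "dy": -0.0707, "dz": 0, "turn": 0, "gripper": 255},
    {"dx": 0.0292, "dy": -0.0759, "dz": 0, "turn": 0, "gripper": 255},
    {"dx": 0.0292, "dy": -0.0759, "dz": 0, "turn": 0, "gripper": 255},
  ],
)

```text
clock: 22.15
ee_pos: [0.4877, -0.1859, 0.2465]
orientation: [1.008, 2.973, -0.001]
force: [4.3, -2.4, 0.5]
width: 0.122
```

Run:
```python
from h import *
go([.5463,-.203,.246],2.486); beads2()
```

```text
clock 22.1 pos [ 0.4877 -0.1859  0.2465] yaw 2.488 q6 -1.50 F [ 4.31 -2.41  0.47] w 0.122 -> d [-0.0569  0.022   0.0006] turn 0.002
top area 61 wh [14  8] tub xy -0.06 0.029
top area 49 wh [8 8] tub xy -0.001 0.069
top area 14 wh [5 4] tub xy -0.057 -0.005
top area 16 wh [4 5] tub xy -0.0 -0.072
side area 61 wh [ 8 11] tub xy -0.056 -0.002
side area 180 wh [13 22] tub xy -0.061 0.03
side area 105 wh [ 9 18] tub xy 0.034 -0.062
side area 38 wh [10  7] tub xy 0.049 -0.03
```

Run:
```python
from h import *
S=cv2.imread('pics/last_side.png');T=cv2.imread('pics/last_top.png')
a=cv2.resize(S[250:410,215:345],None,fx=3.6,fy=3.6,interpolation=2);b=cv2.resize(T[230:305,340:425],None,fx=3.7,fy=3.7,interpolation=2)
c=np.zeros((600,800,3),np.uint8);c[:a.shape[0],:a.shape[1]]=a;c[:b.shape[0],480:480+b.shape[1]]=b
cv2.imwrite('pics/s3.png',c)
```

```text
(no output)
```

View pics/s3.png

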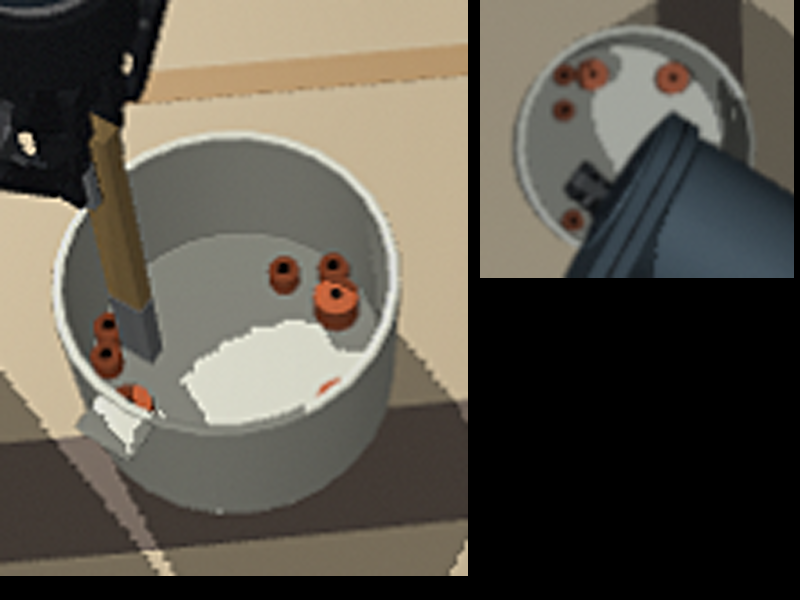

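Run:
```python
from h import *
S=cam('side')
for n,u,z in(('s',(106,325),.026),('s',(107,358),.026),('L',(135,400),.028),('L',(333,388),.032),('L',(335,294),.032),('s',(283,268),.026),('s',(333,264),.026),('foot',(146,352),.015),('stick@grip',(107,150),.15)):
    p=onz(S,[np.array(u)/3.6+[215,250]],z)[0,:2]-C;print(n,(p@[np.cos(W),np.sin(W)]).round(3),(p@[-np.sin(W),np.cos(W)]).round(3))
```

```text
s 0.024 -0.067
s 0.041 -0.055
L 0.054 -0.026
L -0.006 0.063
L -0.056 0.034
s -0.058 -0.002
s -0.075 0.021
foot 0.022 -0.043
stick@grip -0.011 -0.074
```

Placing the beads from both views, the lip half holds small beads at (.024,-.067) and (.041,-.055) and large ones at (.054,-.026) and about (.062,.023). The far half holds small ones at (-.058,-.002) and (-.075,.021) and a large one at (-.056,.034). Both kinds are on both sides. The paddle has swung about 0.08 rad in the grip, top outward. I'll come back to the middle and turn so that lean points at the bead-free wall near 225°.

>>> drive_tool(
  moves=[
    {"dx": -0.015, "dy": 0.006, "dz": 0, "turn": 0, "gripper": 255},
    {"dx": -0.03, "dy": 0.012, "dz": 0, "turn": 0, "gripper": 255},
    {"dx": -0.045, "dy": 0.018, "dz": 0, "turn": 0, "gripper": 255},
    {"dx": -0.057, "dy": 0.022, "dz": 0, "turn": 0.12, "gripper": 255},
    {"dx": -0.057, "dy": 0.022, "dz": 0, "turn": 0.25, "gripper": 255},
    {"dx": -0.057, "dy": 0.022, "dz": 0, "turn": 0.38, "gripper": 255},
    {"dx": -0.057, "dy": 0.022, "dz": 0, "turn": 0.51, "gripper": 255},
    {"dx": -0.057, "dy": 0.022, "dz": 0, "turn": 0.64, "gripper": 255},
    {"dx": -0.057, "dy": 0.022, "dz": 0, "turn": 0.785, "gripper": 255},
    {"dx": -0.057, "dy": 0.022, "dz": 0, "turn": 0.785, "gripper": 255},
  ],
)

```text
clock: 23.3
ee_pos: [0.5443, -0.2007, 0.2446]
orientation: [-2.066, -2.359, 0.002]
force: [-0.4, -0.0, -0.4]
width: 0.124
```

Run:
```python
from h import *
go([.5463,-.203,.246]); beads2()
S=cv2.imread('pics/last_side.png');h=cv2.cvtColor(S,cv2.COLOR_BGR2HSV)
# steel foot: blue-grey; wood stick: print their centroid/ends in the side view
m=((h[...,0]>8)&(h[...,0]<30)&(h[...,1]>90)).astype(np.uint8);m[:,:250]=0;m[:,300:]=0;m[:230]=0;m[360:]=0
n,l,st,ce=cv2.connectedComponentsWithStats(m);print([ (list(a),b.round(1)) for a,b in zip(st,ce) if 50<a[4]<5000])
k=st[1:,4].argmax()+1;ys,xs=np.nonzero(l==k)
c=cam('side');s=arm.read_state();g=s['ee_pos']-[0,0,.054]
print(cv2.fitLine(np.c_[xs,ys].astype(np.float32),2,0,.01,.01).ravel(),proj(c,[g,g-[0,0,.18]]))
```

```text
clock 23.3 pos [ 0.5443 -0.2007  0.2446] yaw 1.703 q6 -0.68 F [-0.4  -0.04 -0.37] w 0.124 -> d [-0.0025  0.0017 -0.0015] turn 0.000
top area 61 wh [14  8] tub xy -0.06 0.029
top area 13 wh [5 4] tub xy -0.057 -0.005
top area 7 wh [3 4] tub xy 0.057 -0.035
top area 10 wh [4 4] tub xy 0.042 -0.058
side area 61 wh [ 8 11] tub xy -0.056 -0.002
side area 180 wh [12 22] tub xy -0.061 0.03
side area 61 wh [ 8 10] tub xy 0.0 -0.07
side area 120 wh [10 18] tub xy 0.032 -0.061
side area 39 wh [10  7] tub xy 0.049 -0.03
side area 6 wh [4 3] tub xy -0.01 0.056
[([np.int32(267), np.int32(287), np.int32(14), np.int32(56), np.int32(377)], array([273.7, 312.7]))]
[1.3019873e-01 9.9148792e-01 2.7373740e+02 3.1268701e+02] [[271.97124265 300.60420142]
 [278.7732656  349.40121794]]
```

>>> drive_tool(
  moves=[
    {"dx": 0.02, "dy": 0.001, "dz": 0, "turn": 0, "gripper": 255},
    {"dx": 0.04, "dy": 0.001, "dz": 0, "turn": 0, "gripper": 255},
    {"dx": 0.06, "dy": 0.001, "dz": 0, "turn": 0, "gripper": 255},
    {"dx": 0.07, "dy": 0.001, "dz": 0, "turn": 0, "gripper": 255},
    {"dx": 0.077, "dy": 0.001, "dz": 0, "turn": 0, "gripper": 255},
    {"dx": 0.083, "dy": 0.001, "dz": 0, "turn": 0, "gripper": 255},
    {"dx": 0.089, "dy": 0.001, "dz": 0, "turn": 0, "gripper": 255},
    {"dx": 0.095, "dy": 0.001, "dz": 0, "turn": 0, "gripper": 255},
    {"dx": 0.095, "dy": 0.001, "dz": 0, "turn": 0, "gripper": 255},
  ],
  newtons=20,
)

```text
clock: 24.35
ee_pos: [0.5354, -0.1095, 0.2468]
orientation: [2.065, 2.36, -0.003]
force: [0.9, -7.8, -1.1]
width: 0.124
```

Run:
```python
from h import *
go([.5463,-.203,.246]); beads2(); s=arm.read_state();print(s['wrist_torque'])
```

```text
clock 24.4 pos [ 0.5354 -0.1095  0.2468] yaw 1.704 q6 -0.54 F [ 0.91 -7.76 -1.06] w 0.124 -> d [-0.0941 -0.0016  0.0014] turn 0.000
top area 29 wh [7 7] tub xy -0.056 0.036
top area 47 wh [8 8] tub xy -0.001 0.069
top area 21 wh [5 7] tub xy 0.067 0.025
side area 61 wh [ 8 11] tub xy -0.056 -0.002
side area 179 wh [12 22] tub xy -0.061 0.03
side area 59 wh [ 8 10] tub xy 0.0 -0.07
side area 121 wh [10 18] tub xy 0.032 -0.062
side area 39 wh [10  7] tub xy 0.049 -0.03
[-1.68173819 -0.26659729  0.01793728]
```

Run:
```python
from h import *
c=cam('side');S=c['image'];h=cv2.cvtColor(S,cv2.COLOR_BGR2HSV);s=arm.read_state();g=s['ee_pos']-[0,0,.054]
m=((h[...,0]>8)&(h[...,0]<30)&(h[...,1]>90)).astype(np.uint8);m[:,:235]=0;m[:,310:]=0;m[:200]=0;m[360:]=0
n,l,st,ce=cv2.connectedComponentsWithStats(m);print([list(a) for a in st if 50<a[4]<5000])
u=np.array([np.cos(1.704),np.sin(1.704),0])
for th in(0,.05,.1,.15,.2,.25,.3,.35):
    d=-np.sin(th)*u-np.array([0,0,np.cos(th)]);print(th,'wood end',proj(c,[g+.12*d])[0].round(1),'foot',proj(c,[g+.18*d])[0].round(1))
```

```text
[[np.int32(280), np.int32(200), np.int32(30), np.int32(32), np.int32(756)], [np.int32(235), np.int32(243), np.int32(75), np.int32(64), np.int32(974)], [np.int32(302), np.int32(322), np.int32(8), np.int32(20), np.int32(92)], [np.int32(240), np.int32(336), np.int32(10), np.int32(19), np.int32(79)]]
0 wood end [269.4 295.3] foot [271.6 310.9]
0.05 wood end [269.9 297.6] foot [272.4 314.4]
0.1 wood end [270.4 299.9] foot [273.2 317.8]
0.15 wood end [270.9 302.1] foot [273.9 321.1]
0.2 wood end [271.4 304.3] foot [274.6 324.3]
0.25 wood end [271.9 306.3] foot [275.3 327.4]
0.3 wood end [272.4 308.3] foot [276.  330.4]
0.35 wood end [272.8 310.1] foot [276.7 333.2]
```

The stick leans about 0.22 rad on the rim (the wood ends at row 306). I'll lower it slightly, release slowly and withdraw straight up.

>>> drive_tool(
  moves=[
    {"dx": -0.001, "dy": 0, "dz": 0.002, "turn": 0, "gripper": 255},
    {"dx": -0.001, "dy": 0, "dz": 0.003, "turn": 0, "gripper": 255},
    {"dx": -0.001, "dy": 0, "dz": 0.003, "turn": 0, "gripper": 255},
    {"dx": -0.001, "dy": 0, "dz": 0.003, "turn": 0, "gripper": 210},
    {"dx": -0.001, "dy": 0, "dz": 0.003, "turn": 0, "gripper": 190},
    {"dx": -0.001, "dy": 0, "dz": 0.003, "turn": 0, "gripper": 150},
    {"dx": -0.001, "dy": 0, "dz": 0.003, "turn": 0, "gripper": 80},
    {"dx": -0.001, "dy": 0, "dz": 0.003, "turn": 0, "gripper": 0},
    {"dx": -0.001, "dy": 0, "dz": 0.003, "turn": 0, "gripper": 0},
    {"dx": -0.001, "dy": 0, "dz": 0.003, "turn": 0, "gripper": 0},
  ],
)

```text
clock: 25.5
ee_pos: [0.5345, -0.1085, 0.2429]
orientation: [-2.069, -2.364, -0.0]
force: [0.6, 0.3, -0.9]
width: 0.998
```

Run:
```python
from h import *
go([.5463,-.203,.246]);c=cam('side');S=c['image'];h=cv2.cvtColor(S,cv2.COLOR_BGR2HSV)
m=((h[...,0]>8)&(h[...,0]<30)&(h[...,1]>90)).astype(np.uint8);m[:,:235]=0;m[:,310:]=0;m[:200]=0;m[360:]=0
n,l,st,ce=cv2.connectedComponentsWithStats(m);print([list(a) for a in st if 50<a[4]<5000])
```

```text
clock 25.5 pos [ 0.5345 -0.1085  0.2429] yaw 1.704 q6 -0.54 F [ 0.55  0.25 -0.92] w 0.998 -> d [-0.0952 -0.0008 -0.0031] turn 0.000
[[np.int32(279), np.int32(200), np.int32(31), np.int32(32), np.int32(645)], [np.int32(235), np.int32(250), np.int32(75), np.int32(60), np.int32(931)], [np.int32(302), np.int32(320), np.int32(8), np.int32(22), np.int32(87)], [np.int32(240), np.int32(327), np.int32(16), np.int32(27), np.int32(111)]]
```

>>> drive_tool(
  moves=[
    {"dx": 0, "dy": 0, "dz": -0.04, "turn": 0, "gripper": 0},
    {"dx": 0, "dy": 0, "dz": -0.09, "turn": 0, "gripper": 0},
    {"dx": 0, "dy": 0, "dz": -0.14, "turn": 0, "gripper": 0},
    {"dx": 0.17, "dy": -0.17, "dz": -0.16, "turn": 0, "gripper": 0},
    {"dx": 0.17, "dy": -0.17, "dz": -0.16, "turn": 0, "gripper": 0},
    {"dx": 0.17, "dy": -0.17, "dz": -0.16, "turn": 0, "gripper": 0},
    {"dx": 0.17, "dy": -0.17, "dz": -0.16, "turn": 0, "gripper": 0},
    {"dx": 0.17, "dy": -0.17, "dz": -0.16, "turn": 0, "gripper": 0},
    {"dx": 0.17, "dy": -0.17, "dz": -0.16, "turn": 0, "gripper": 0},
    {"dx": 0.17, "dy": -0.17, "dz": -0.16, "turn": 0, "gripper": 0},
  ],
)

```text
clock: 26.55
ee_pos: [0.3431, 0.0377, 0.4036]
orientation: [2.066, 2.364, 0.002]
force: [0.3, 0.0, -0.2]
width: 1.002
```

Run:
```python
from h import *
go([.5463,-.203,.246]);beads2()
S=cv2.imread('pics/last_side.png');T=cv2.imread('pics/last_top.png')
a=cv2.resize(S[220:410,215:345],None,fx=3.1,fy=3.1,interpolation=2);b=cv2.resize(T[225:310,335:430],None,fx=4,fy=4,interpolation=2)
c=np.zeros((600,800,3),np.uint8);c[:a.shape[0],:a.shape[1]]=a;c[:b.shape[0],410:410+b.shape[1]]=b
cv2.imwrite('pics/fin.png',c)
```

```text
clock 26.6 pos [0.3431 0.0377 0.4036] yaw 1.705 q6 -0.35 F [ 0.29  0.03 -0.21] w 1.002 -> d [-0.2657  0.1687  0.1583] turn 0.000
top area 62 wh [14  7] tub xy -0.06 0.029
top area 47 wh [8 8] tub xy -0.001 0.069
top area 13 wh [5 4] tub xy -0.057 -0.005
top area 44 wh [9 8] tub xy 0.061 0.023
top area 16 wh [5 5] tub xy 0.001 -0.072
top area 44 wh [9 7] tub xy 0.061 -0.027
top area 34 wh [11  5] tub xy 0.031 -0.064
side area 62 wh [ 8 11] tub xy -0.056 -0.002
side area 182 wh [13 22] tub xy -0.061 0.03
side area 59 wh [ 8 10] tub xy 0.0 -0.07
side area 120 wh [10 18] tub xy 0.032 -0.061
side area 36 wh [10  7] tub xy 0.049 -0.03
```

View pics/fin.png

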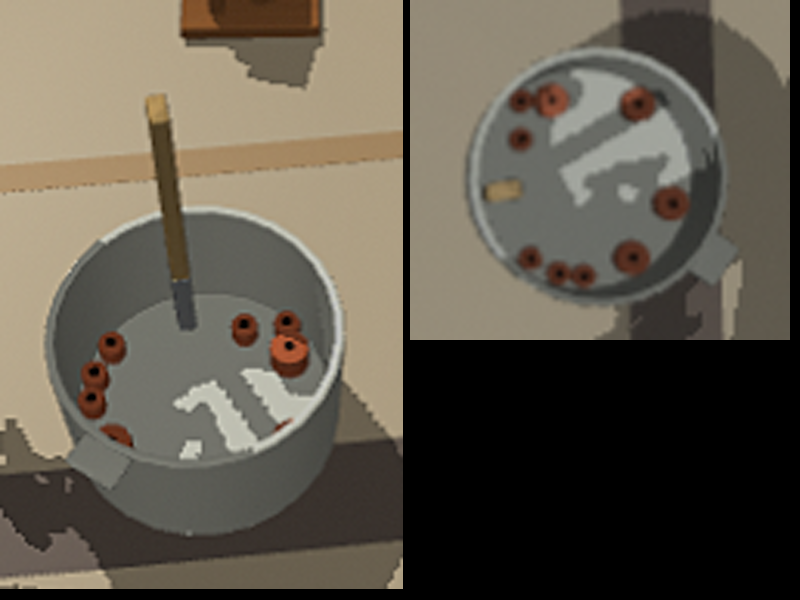

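The final view shows all 9 beads in the tub: large and small on both sides of the middle line. The paddle stands in the tub with its top at side crop (156,100) and its foot at (186,325). I'll check its lean.

Run:
```python
from h import *
S=cam('side');T=cam('top')
R=np.array([[np.cos(W),np.sin(W)],[-np.sin(W),np.cos(W)]])
top,e=tri(T,[358.2,272.5],S,[265.3,252.3]);f=onz(S,[[275,324.5]],.011)[0]
for n,p in(('top',top),('foot',f)):
    q=R@(p[:2]-C);print(n,p,q,np.hypot(*q),np.degrees(np.arctan2(q[1],q[0]))%360)
d=top-f;print(np.linalg.norm(d),'tilt',np.arccos(d[2]/np.linalg.norm(d)),'err',e)
k=f+d*.094/d[2];print('r at rim',np.hypot(*(k[:2]-C)))
```

```text
top [ 0.538297   -0.1239796   0.22955845] [-0.05821487 -0.05403056] 0.07942463026252265 222.86510392308992
foot [ 0.5406891  -0.14254973  0.011     ] [-0.04484246 -0.04092519] 0.0607101133613373 222.38494578156858
0.21935899508063283 tilt 0.08545978478943288 err 0.003379457274867799
r at rim 0.06875845307115275
```

>>> drive_tool(
  moves=[
    {"dx": 0, "dy": 0, "dz": 0, "turn": 0, "gripper": 0},
    {"dx": 0, "dy": 0, "dz": 0, "turn": 0, "gripper": 0},
    {"dx": 0, "dy": 0, "dz": 0, "turn": 0, "gripper": 0},
    {"dx": 0, "dy": 0, "dz": 0, "turn": 0, "gripper": 0},
    {"dx": 0, "dy": 0, "dz": 0, "turn": 0, "gripper": 0},
  ],
)

```text
clock: 27.25
ee_pos: [0.3435, 0.0373, 0.4029]
orientation: [-2.069, -2.364, 0.0]
force: [0.1, 0.6, 0.1]
width: 0.999
```

Run:
```python
from h import *
R=np.array([[np.cos(W),np.sin(W)],[-np.sin(W),np.cos(W)]])
S=cam('side','f2s.png');T=cam('top','f2t.png')
o=cv2.imread('pics/last_side.png');ot=cv2.imread('pics/last_top.png')
for a,b,(x0,x1,y0,y1) in((o,S['image'],(250,290,240,335)),(ot,T['image'],(345,385,255,290))):
    d=cv2.absdiff(a,b)[y0:y1,x0:x1];print('diff',d.max(),(d.max(2)>25).sum())
i=S['image'];print('side rows');
for r in(255,265,275,285,295,304,308,312,316,320,322,324,325,326,327,328):
    print(r,' '.join('%d,%d,%d'%tuple(p) for p in i[r,260:284:2]))
h=cv2.cvtColor(T['image'],cv2.COLOR_BGR2HSV)[258:285,345:375]
print(h[...,1][10:20])
u=np.array([np.cos(1.704),np.sin(1.704)])
for th in(0,.05,.1,.15,.2):
    for rf in (.055,):
        f=np.array([*(C+rf*u),.01]);t=f+.22*np.array([*(np.sin(th)*u),np.cos(th)]);w=f+(t-f)*60/220
        print(th,proj(S,[f,w,t]).round(1).tolist(),proj(T,[t]).round(1).tolist())
```

```text
diff 77 78
diff 80 45
side rows
255 145,172,187 62,109,137 87,139,170 78,127,156 78,114,135 142,169,184 138,166,180 137,165,180 137,164,179 137,164,179 135,163,179 137,164,179
265 141,168,184 131,159,174 33,57,73 38,63,79 37,62,78 101,124,137 139,166,182 139,166,181 138,166,181 138,165,180 138,164,179 137,165,180
275 105,142,171 104,142,170 94,129,155 35,60,73 40,64,80 32,55,67 99,134,162 102,139,168 100,138,167 101,140,169 100,137,167 99,138,168
285 138,166,181 138,166,181 144,170,185 77,101,117 37,62,77 38,65,79 50,72,85 141,171,187 133,163,179 132,161,179 132,161,178 132,161,177
295 81,87,87 82,89,88 84,90,90 87,92,90 34,64,81 41,66,81 39,65,81 63,74,79 89,96,95 88,95,94 88,95,95 89,96,95
304 83,87,87 81,88,88 83,90,89 82,89,89 81,88,88 37,66,84 40,66,81 36,61,76 93,99,96 87,94,93 87,93,94 88,95,95
308 82,88,88 81,88,88 82,89,88 83,90,89 88,94,92 46,64,74 39,66,82 36,63,81 71,78,78 87,95,95 87,94,94 88,96,96
312 81,88,88 83,89,89 82,89,88 82,89,89 85,91,91 65,68,67 63,63,62 66,65,64 67,70,69 88,96,96 88,95,95 89,96,95
316 81,87,87 82,88,88 83,88,89 81,89,87 78,84,84 95,101,101 65,
[... 1948 characters left out ...]
  10  15  16  15  24  26  23  20  18  16  15  12
   17  14  14  14  12  14  14  14  14  12  14  12]
 [ 48  50  48  47  38  10  11  14  14  14  12  14  12  12  14  14  17  12
   14  12  12  14  14  12  12  14  12  14  16  14]
 [ 48  48  48  50  40  18   7  12  14  12  12  14  12  14  14  16  14  14
   14  12  14  12  14  12  12  12  17  12  14  16]]
0 [[274.4, 327.3], [272.2, 312.1], [265.3, 263.2]] [[367.8, 271.3]]
0.05 [[274.4, 327.3], [271.9, 310.8], [264.2, 258.5]] [[363.5, 272.0]]
0.1 [[274.4, 327.3], [271.7, 309.6], [263.2, 254.0]] [[359.2, 272.7]]
0.15 [[274.4, 327.3], [271.4, 308.5], [262.2, 249.8]] [[354.9, 273.4]]
0.2 [[274.4, 327.3], [271.2, 307.4], [261.3, 245.9]] [[350.6, 274.0]]
```

The paddle has settled almost upright with its foot near the wall, so it is not properly leaning. I'll regrasp it and set a larger lean.

```bash
python3 -c "
from h import *
go([.5385,-.128,.36],1.704);beads2()"
```

```text
clock 27.4 pos [0.3434 0.0374 0.403 ] yaw 1.704 q6 -0.35 F [-0.72  0.71 -0.19] w 0.998 -> d [-0.1898  0.1714  0.043 ] turn -0.000
top area 63 wh [14  8] tub xy -0.06 0.029
top area 48 wh [8 8] tub xy -0.001 0.069
top area 13 wh [5 4] tub xy -0.057 -0.005
top area 44 wh [9 8] tub xy 0.061 0.023
top area 15 wh [4 5] tub xy 0.0 -0.072
top area 46 wh [9 7] tub xy 0.061 -0.027
top area 35 wh [11  5] tub xy 0.031 -0.064
side area 62 wh [ 8 11] tub xy -0.056 -0.002
side area 181 wh [13 22] tub xy -0.061 0.03
side area 59 wh [ 8 10] tub xy 0.0 -0.07
side area 121 wh [10 18] tub xy 0.032 -0.062
side area 36 wh [10  7] tub xy 0.049 -0.03
```

>>> drive_tool(
  moves=[
    {"dx": -0.19, "dy": 0.1715, "dz": 0.02, "turn": 0, "gripper": 0},
    {"dx": -0.19, "dy": 0.1715, "dz": 0.02, "turn": 0, "gripper": 0},
    {"dx": -0.19, "dy": 0.1715, "dz": 0.03, "turn": 0, "gripper": 0},
    {"dx": -0.19, "dy": 0.1715, "dz": 0.043, "turn": 0, "gripper": 0},
    {"dx": -0.19, "dy": 0.1715, "dz": 0.043, "turn": 0, "gripper": 0},
    {"dx": -0.19, "dy": 0.1715, "dz": 0.043, "turn": 0, "gripper": 0},
    {"dx": -0.19, "dy": 0.1715, "dz": 0.08, "turn": 0, "gripper": 0},
    {"dx": -0.19, "dy": 0.1715, "dz": 0.12, "turn": 0, "gripper": 0},
    {"dx": -0.19, "dy": 0.1715, "dz": 0.157, "turn": 0, "gripper": 0},
    {"dx": -0.19, "dy": 0.1715, "dz": 0.157, "turn": 0, "gripper": 0},
    {"dx": -0.19, "dy": 0.1715, "dz": 0.157, "turn": 0, "gripper": 120},
  ],
)

```text
clock: 28.55
ee_pos: [0.5385, -0.1279, 0.2467]
orientation: [-2.068, -2.364, 0.0]
force: [0.8, -0.1, 1.7]
width: 0.857
```

>>> drive_tool(
  moves=[
    {"dx": 0, "dy": 0, "dz": 0, "turn": 0, "gripper": 160},
    {"dx": 0, "dy": 0, "dz": 0, "turn": 0, "gripper": 190},
    {"dx": 0, "dy": 0, "dz": 0, "turn": 0, "gripper": 210},
    {"dx": 0, "dy": 0, "dz": 0, "turn": 0, "gripper": 255},
    {"dx": 0, "dy": 0, "dz": 0, "turn": 0, "gripper": 255},
    {"dx": 0, "dy": 0, "dz": 0, "turn": 0, "gripper": 255},
  ],
  newtons=30,
)

```text
clock: 29.15
ee_pos: [0.5388, -0.1284, 0.247]
orientation: [2.068, 2.363, 0.0]
force: [-0.6, -0.1, 7.1]
width: 0.135
```

Run:
```python
from h import *
go([.5463,-.203,.246]);s=arm.read_state();print(s['wrist_torque'])
S=cam('side','rg.png');i=S['image']
for r in(290,300,306,308,310,312,316,320,322,324,326,328):
    print(r,' '.join('%d,%d,%d'%tuple(p) for p in i[r,262:284:2]))
```

```text
clock 29.1 pos [ 0.5388 -0.1284  0.247 ] yaw 1.704 q6 -0.57 F [-0.65 -0.13  7.05] w 0.135 -> d [-0.0749 -0.0025  0.001 ] turn 0.000
[0.0082457  0.35218572 0.00723253]
290 200,215,215 157,169,168 124,133,133 40,71,88 48,76,91 40,67,85 87,94,95 94,101,100 95,102,101 96,102,102 96,103,103
300 92,99,99 92,99,99 94,101,101 87,96,100 44,73,90 45,74,90 50,73,87 102,108,106 98,106,106 98,105,105 99,106,105
306 90,98,97 93,100,100 94,101,100 95,101,100 42,75,94 44,74,92 43,71,89 78,90,91 99,107,106 100,107,107 98,107,106
308 91,99,98 92,100,99 93,100,100 97,105,103 45,64,76 45,74,93 41,71,89 71,86,94 98,106,105 99,107,106 99,107,107
310 91,99,99 93,101,101 93,101,100 96,103,102 81,81,79 103,101,99 74,72,72 76,78,77 99,107,107 97,104,104 99,106,106
312 90,98,98 92,99,99 94,101,101 95,102,102 82,87,85 72,72,70 72,71,70 72,73,73 99,108,108 98,107,106 98,106,106
316 91,99,99 92,100,99 90,98,97 86,93,92 105,114,113 73,73,70 72,73,72 71,72,70 126,136,136 120,130,130 121,130,130
320 124,134,133 120,130,129 119,129,128 120,130,129 124,135,133 61,60,60 73,74,72 69,67,66 111,120,118 120,129,128 119,130,128
322 120,131,129 121,131,129 119,129,127 120,130,129 122,132,131 81,84,84 73,72,71 71,70,71 99,107,105 120,130,129 120,129,129
324 120,130,128 120,130,129 120,129,127 120,130,129 122,131,130 100,107,106 72,72,71 70,70,69 87,92,91 120,130,129 119,129,129
326 120,129,128 119,129,128 119,130,129 120,129,128 120,131,129 118,127,125 93,94,94 92,99,97 124,135,133 120,130,129 119,129,128
328 120,130,129 120,130,128 119,129,127 119,129,128 120,130,129 121,131,129 121,131,129 119,130,128 120,129,129 119,129,127 120,129,129
```

>>> drive_tool(
  moves=[
    {"dx": 0, "dy": 0, "dz": -0.005, "turn": 0, "gripper": 255},
    {"dx": 0.006, "dy": 0, "dz": -0.005, "turn": 0, "gripper": 255},
    {"dx": 0.012, "dy": 0, "dz": -0.005, "turn": 0, "gripper": 255},
    {"dx": 0.018, "dy": 0, "dz": -0.005, "turn": 0, "gripper": 255},
    {"dx": 0.024, "dy": 0, "dz": -0.005, "turn": 0, "gripper": 255},
    {"dx": 0.03, "dy": 0, "dz": -0.005, "turn": 0, "gripper": 255},
    {"dx": 0.034, "dy": 0, "dz": -0.005, "turn": 0, "gripper": 255},
    {"dx": 0.034, "dy": 0, "dz": -0.005, "turn": 0, "gripper": 255},
  ],
  newtons=20,
)

```text
clock: 30.0
ee_pos: [0.5338, -0.0936, 0.2508]
orientation: [-2.067, -2.364, -0.0]
force: [-0.4, -1.8, -0.5]
width: 0.134
```

```bash
cat >> h.py <<'E'
def foot():
    S=cam('side');i=S['image'].astype(int)
    for r in range(304,336,2):
        p=i[r,264:288];d=p.max(1)
        w=p[:,2]-p[:,0]; print(r,''.join('W' if (a>20) else ('#' if b<86 else '.') for a,b in zip(w,d)))
    s=arm.read_state();u=np.array([np.cos(1.704),np.sin(1.704)]);g=s['ee_pos']-[0,0,.054]
    for th in(0,.1,.2,.3,.4):
        e=np.array([*(np.sin(th)*u),np.cos(th)]);b=np.array([*(np.cos(th)*u),-np.sin(th)])
        print(th,'near face wood end',proj(S,[g-.12*e-.011*b])[0].round(1),'foot',proj(S,[g-.18*e-.011*b])[0].round(1))
E
python3 - <<'E'
from h import *
go([.5463,-.203,.246]);foot()
E
```

```text
clock 30.0 pos [ 0.5338 -0.0936  0.2508] yaw 1.705 q6 -0.51 F [-0.36 -1.77 -0.49] w 0.134 -> d [-0.11   -0.0022  0.0047] turn 0.000
304 .....WWWWWWW............
306 ......WWWWW##...........
308 ......#######...........
310 ......#######...........
312 ......########..........
314 .......######...........
316 ........#####...........
318 ........#####...........
320 ........#####...........
322 ........######..........
324 .........######.........
326 ..........#####.........
328 ..........#####.........
330 ........................
332 ........................
334 ........................
0 near face wood end [269.  292.1] foot [271.3 307.9]
0.1 near face wood end [270.  296.4] foot [272.8 314.5]
0.2 near face wood end [271.  300.4] foot [274.2 320.6]
0.3 near face wood end [271.8 304. ] foot [275.6 326.3]
0.4 near face wood end [272.7 307.1] foot [276.8 331.4]
```

The tilt is now about 0.35 rad (foot row 329). I'll move down along the stick's axis with a small back-off so nothing is loaded.

>>> drive_tool(
  moves=[
    {"dx": -0.002, "dy": 0, "dz": 0.003, "turn": 0, "gripper": 255},
    {"dx": -0.004, "dy": 0, "dz": 0.006, "turn": 0, "gripper": 255},
    {"dx": -0.005, "dy": 0, "dz": 0.009, "turn": 0, "gripper": 255},
    {"dx": -0.006, "dy": 0, "dz": 0.011, "turn": 0, "gripper": 255},
    {"dx": -0.006, "dy": 0, "dz": 0.011, "turn": 0, "gripper": 255},
  ],
)

```text
clock: 30.55
ee_pos: [0.5348, -0.1005, 0.2396]
orientation: [-2.069, -2.363, -0.0]
force: [-0.6, -0.1, -0.8]
width: 0.139
```

>>> drive_tool(
  moves=[
    {"dx": 0, "dy": 0, "dz": 0.001, "turn": 0, "gripper": 255},
    {"dx": 0, "dy": 0, "dz": 0.0015, "turn": 0, "gripper": 255},
    {"dx": 0, "dy": 0, "dz": 0.0015, "turn": 0, "gripper": 255},
  ],
)

```text
clock: 30.85
ee_pos: [0.535, -0.1003, 0.2392]
orientation: [2.068, 2.364, 0.001]
force: [-0.5, 1.2, 4.6]
width: 0.135
```

Run:
```python
from h import *
go([.5463,-.203,.246]);foot()
```

```text
clock 30.9 pos [ 0.535  -0.1003  0.2392] yaw 1.704 q6 -0.52 F [-0.55  1.22  4.6 ] w 0.135 -> d [-0.1033 -0.0024 -0.0068] turn 0.000
304 .....WWWWWWW............
306 ......WWWWWW............
308 ......WWWWWWW...........
310 ......#WWWWWW...........
312 .......WWWWW#...........
314 .......#.#####..........
316 ........######..........
318 ........######..........
320 .........#####..........
322 ........######..........
324 .........######.........
326 .........######.........
328 ..........#####.........
330 ..........######........
332 ...........#####........
334 ...........#####........
0 near face wood end [270.2 297.9] foot [272.4 313.4]
0.1 near face wood end [271.2 302.2] foot [273.9 320. ]
0.2 near face wood end [272.2 306.2] foot [275.3 326.1]
0.3 near face wood end [273.  309.9] foot [276.7 331.8]
0.4 near face wood end [273.9 313. ] foot [278. 337.]
```

>>> drive_tool(
  moves=[
    {"dx": 0, "dy": 0, "dz": -0.001, "turn": 0, "gripper": 255},
    {"dx": 0, "dy": 0, "dz": -0.001, "turn": 0, "gripper": 210},
    {"dx": 0, "dy": 0, "dz": -0.001, "turn": 0, "gripper": 200},
    {"dx": 0, "dy": 0, "dz": -0.001, "turn": 0, "gripper": 180},
    {"dx": 0, "dy": 0, "dz": -0.001, "turn": 0, "gripper": 100},
    {"dx": 0, "dy": 0, "dz": -0.001, "turn": 0, "gripper": 0},
    {"dx": 0, "dy": 0, "dz": -0.001, "turn": 0, "gripper": 0},
    {"dx": 0, "dy": 0, "dz": -0.001, "turn": 0, "gripper": 0},
  ],
)

```text
clock: 31.7
ee_pos: [0.5349, -0.1005, 0.2394]
orientation: [-2.069, -2.364, 0.0]
force: [-1.1, 0.4, -0.5]
width: 0.947
```

Run:
```python
from h import *
go([.5463,-.203,.246]);foot()
```

```text
clock 31.7 pos [ 0.5349 -0.1005  0.2394] yaw 1.704 q6 -0.52 F [-1.08  0.37 -0.48] w 0.947 -> d [-0.1032 -0.0023 -0.0066] turn 0.000
304 .....WWWWWWW............
306 ......WWWWWW#...........
308 ......WWWWWW............
310 ......WWWWWWW...........
312 .......WW##..#..........
314 ........#####...........
316 .......######...........
318 ........######..........
320 .........####...........
322 .........#####..........
324 .........#####..........
326 ..........####..........
328 ..........#.###.........
330 ..........#####.........
332 ..........#####.........
334 ...........#####........
0 near face wood end [270.2 297.9] foot [272.4 313.4]
0.1 near face wood end [271.1 302.2] foot [273.8 319.9]
0.2 near face wood end [272.1 306.2] foot [275.3 326.1]
0.3 near face wood end [273.  309.8] foot [276.6 331.8]
0.4 near face wood end [273.8 313. ] foot [277.9 337. ]
```

It stays leaning at about 0.35 rad. I'll withdraw and check that it is static.

>>> drive_tool(
  moves=[
    {"dx": 0, "dy": 0, "dz": -0.04, "turn": 0, "gripper": 0},
    {"dx": 0, "dy": 0, "dz": -0.09, "turn": 0, "gripper": 0},
    {"dx": 0, "dy": 0, "dz": -0.14, "turn": 0, "gripper": 0},
    {"dx": 0.17, "dy": -0.17, "dz": -0.16, "turn": 0, "gripper": 0},
    {"dx": 0.17, "dy": -0.17, "dz": -0.16, "turn": 0, "gripper": 0},
    {"dx": 0.17, "dy": -0.17, "dz": -0.16, "turn": 0, "gripper": 0},
    {"dx": 0.17, "dy": -0.17, "dz": -0.16, "turn": 0, "gripper": 0},
    {"dx": 0.17, "dy": -0.17, "dz": -0.16, "turn": 0, "gripper": 0},
    {"dx": 0.17, "dy": -0.17, "dz": -0.16, "turn": 0, "gripper": 0},
  ],
)

```text
clock: 32.65
ee_pos: [0.3403, 0.0478, 0.4005]
orientation: [2.065, 2.367, 0.003]
force: [1.1, -0.5, -0.2]
width: 0.998
```

Run:
```python
from h import *
cam('side','a.png');cam('top','at.png')
```

>>> drive_tool(
  moves=[
    {"dx": 0, "dy": 0, "dz": 0, "turn": 0, "gripper": 0},
    {"dx": 0, "dy": 0, "dz": 0, "turn": 0, "gripper": 0},
    {"dx": 0, "dy": 0, "dz": 0, "turn": 0, "gripper": 0},
    {"dx": 0, "dy": 0, "dz": 0, "turn": 0, "gripper": 0},
    {"dx": 0, "dy": 0, "dz": 0, "turn": 0, "gripper": 0},
    {"dx": 0, "dy": 0, "dz": 0, "turn": 0, "gripper": 0},
  ],
)

```text
clock: 33.35
ee_pos: [0.344, 0.0454, 0.3993]
orientation: [-2.069, -2.364, 0.0]
force: [0.6, -0.5, 0.5]
width: 0.997
```

Run:
```python
from h import *
S=cam('side');T=cam('top')
for a,b,(x0,x1,y0,y1) in(('a',S['image'],(215,345,230,410)),('at',T['image'],(335,430,228,310))):
    d=cv2.absdiff(cv2.imread(f'pics/{a}.png'),b)[y0:y1,x0:x1];print('diff',d.max(),(d.max(2)>25).sum())
h=cv2.cvtColor(T['image'],cv2.COLOR_BGR2HSV);m=((h[...,1]>70)&(h[...,0]>12)&(h[...,2]>100)).astype(np.uint8);m[:,:335]=0;m[:,400:]=0;m[:250]=0;m[300:]=0
print(cv2.connectedComponentsWithStats(m)[2:])
foot();beads2()
g=cv2.cvtColor(S['image'],cv2.COLOR_BGR2HSV)
m=((g[...,1]>80)&(g[...,0]>8)&(g[...,0]<35)).astype(np.uint8);m[:, :245]=0;m[:,300:]=0;m[:200]=0;m[320:]=0
for r in range(226,300,6): print(r,''.join('#' if v<100 else '.' for v in S['image'][r,245:300].max(1)))
```

```text
diff 102 240
diff 45 37
(array([[     0,      0,    640,    480, 307164],
       [   339,    273,      9,      5,     36]], dtype=int32), array([[319.4972653 , 239.49585889],
       [342.83333333, 274.83333333]]))
304 .....WWWWWWW............
306 ......WWWWWW#...........
308 ......WWWWWW#...........
310 ......WWWWWWW...........
312 .......WW###.#..........
314 .......#######..........
316 ...##..#######..........
318 ........######..........
320 .........#####..........
322 .........######.........
324 .........######.........
326 .........######.........
328 ..........######........
330 ..........######........
332 ..........######........
334 ...........#####........
0 near face wood end [164.5 199.8] foot [171.3 220.2]
0.1 near face wood end [164.5 203.3] foot [171.5 225.8]
0.2 near face wood end [164.4 206.5] foot [171.5 230.9]
0.3 near face wood end [164.1 209.2] foot [171.3 235.4]
0.4 near face wood end [163.7 211.3] foot [170.9 239.2]
top area 62 wh [14  7] tub xy -0.06 0.029
top area 50 wh [8 8] tub xy -0.001 0.068
top area 13 wh [5 4] tub xy -0.057 -0.005
top area 43 wh [9 8
[... 483 characters left out ...]
...............######################...
238 ..............................................#........
244 ...............#####..............................##...
250 ................#####..................................
256 .................#####.................................
262 ..................#####................................
268 ...................#####...............................
274 ....................#####..............................
280 .....................#####.............................
286 ......................#####............................
292 ................####################################...
298 .....##################################################
```

```bash
python3 -c "
from plant import arm
print(arm.sign_off())"
```

```text
the job is handed in; nothing more can be done
None
```

The job is done and handed in at about 33 s on the robot's clock. The paddle is left leaning on the rim, and both bead sizes lie in both halves of the tub.

- **Drawing out:** I drew the paddle out along the tube's slant. I then swung it upright in the grip by pushing its foot against the fixed stand with about 1–2 N.
- **Feeling the bottom:** the foot found the tub floor in the middle with about 6.5 N, and I lifted it to just above the bottom for the stirring.
- **Stirring:** three full anticlockwise rounds at 42 mm radius, then just over half a round more. The last part, at 62 mm, pushed small beads along the wall into the lip half with about 5 N. It also swung the paddle about 0.08 rad in the grip.
- **Leaving the paddle:** after the first release it settled almost upright instead of leaning. I regripped it and set it again at about 0.35 rad.

Last checks:

- **Beads:** all nine are in the tub. Two large and two small lie in the lip half, and one large and two small in the far half. One large and one small lie almost on the middle line.
- **Paddle:** it kept the same lean over the last 0.7 s. The frame comparison still showed some changed pixels around the tub; I put that down to the arm's moving shadow but did not confirm it.
- **Forces:** the highest readings I saw were about 8 N at the rim and 7 N on the floor; force was read only at the end of each move.
- **Bystanders:** I did not measure the jar, tile and cup again at the end. I planned the moves to keep clear of them.

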